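# Fetch the boxed-in control vial from the reagent tray

## Robot

A 6-joint arm with a two-finger parallel gripper is mounted at the origin on the work surface. World frame = base frame: x ahead of the robot, y to its left, z up, the work surface at z = 0. Lengths are in m, angles in rad, forces in N, time in s.
With the tool pointing down it reaches from about 0.425 to 1.125 m from the base axis. Payload 14.9 kg.
Tool frame: the origin (TCP) lies midway between the tips of the shut fingers; the grasp point (between the pads) lies 19 mm behind it; z points along the fingers, y is the line along which they close (so a half turn about z gives the same grasp; the last joint's range is limited). The gripper opens to 91 mm and grips with 3 to 60 N. Pads are 32 mm wide; open, the fingers measure 118 mm over their backs; the gripper's body (76 mm by 178 mm) begins 60 mm behind the grasp point.
Start: joints at [1.294, 0.379, 1.734, -0, 1.028, -0.033], TCP at [0.169, 0.679, 0.214] pointing down, gripper open.
Joint ranges: [-2.77, 2.77], [-0.74, 2.19], [0, 2.66], [-1.06, 4.2], [0.31, 2.87], [-3.08, 3.08]. Speed limits (rad/s): [1.89, 1.89, 2.39, 3.14, 3.14, 3.14].

## Interface

Orientations are given as a rotation vector (axis times angle).
In Python, from station import get_state, snapshot, close_job, regions_of gives the robot as it stands. The module is installed in compiled form; this text tells all that it offers.
- The arm moves only by the tool send_rows, never from a script. Its argument "series" is a list of rows, each an object with "xyz": the shift along the tool's x, y, z in m, a list of three; "roll": the turn about the tool's z in degrees. A call has 1 to 8 rows; each row is the pose to reach, as a shift and turn from the pose commanded when the call began, along the tool's axes at that moment; what a row does not reach only later rows make up. A row lasts 1/8 s, in which the tool goes at most 62.5 mm and 10.7 degrees, less where a joint would pass 70% of its speed; a pose out of reach is approached as far as the arm can. A call with a gripper value outside its range is refused whole. "claw" is the opening, from 0 (shut) to 1 (fully open), set as the call begins (left out, the last holds). The fingers move at their own pace and stop on an object; "grip_force" is the grip in N (left out, the last holds). Time passes only in rows, so rows that repeat a pose let the fingers close. It gives the time, the measured TCP pose, the force, the opening and the grip force at its end, in the units of the state.
- get_state(): the state, without advancing time (a new reading comes with each control period).
- snapshot(name): name is "scene" or "top" or "wrist"; returns a dict with "pixels" (400x640x3 uint8, red, green, blue), "fx", "fy", "cx", "cy" (pixels), "rvec" (rotation vector, rad) and "tvec" (3), from world to camera coordinates, as OpenCV has them. Camera axes: x right, y down, z forward; pixel columns grow to the right and rows downward; lengths in m; the calibration is good to about 2 mm. A picture is of the moment at which its call begins. There is no depth.
- close_job(): hands the job in; it is judged then, once.
Trained networks look in a picture, given as the dict that the camera call returned (one of the last four; its "shot" number tells which), for a name from the list of things; names that differ only in an ending like _2 or _b are one class to them, and where a whole thing is asked for, a point or a joint stands for the part that bears it (a point fixed in the world has none). Each returns a list of dicts, best first, with "confidence" (0 to 1); they miss things now and then, are a little off and sometimes report something else, mostly with a low value. They report only what shows in the picture. A call takes as long as a camera call.
- regions_of(picture, thing): "mask" (400x640 bool, what is visible of it) and "box" ([left, top, right, bottom] in pixels, round what is visible of it).
The state is a dict: "time_s": time; "q": joint angles; "dq": joint speeds; "effort": joint torques, N m; "ee_pos": TCP position; "eef_rot": TCP orientation; "ft_force": force on the tool from outside, world axes, zero at the start; "moment": the same for the moment, N m; "grip_width": finger opening in m; "gripper_force": force on a finger pad.
Only numpy, scipy, OpenCV 4.12 (cv2) and the standard library are available. Lean on these libraries where they do the work, as an engineer would, in place of code of your own. Each camera call takes 0.05 s, during which the arm holds its last target. There are 200 camera calls.

## Task

The control vial at the back of the reagent tray is boxed in by three bottles: first stand all three bottles in the empty steel spill tray, then move the control vial into the free middle well of the control rack. Finally put every bottle back upright and fully down in the very pocket it came from, because the analyser knows its reagents by position. Do not knock any bottle over, and leave the two vials already in the rack where they are.

Things in the scene. Friction and masses are not known exactly. Their poses are not given: they have to be found in the camera images.
- tall_bottle: Amber plastic reagent bottle with white knurled screw cap and paper label, the slim-necked round one: body 46 mm in diameter up to 84 mm, sloping shoulder, neck 24 mm, small cap 28 mm in diameter from 111 mm to the top at 135 mm. Origin: centre of its underside, z up the bottle. About 0.12 to 0.27 kg.
- square_bottle: Amber plastic reagent bottle with white knurled screw cap and paper label, the square one: body 42 x 42 mm up to 88 mm (sides along its x and y), cap 36 mm in diameter from 98 mm to the top at 120 mm. Origin: centre of its underside, z up the bottle. About 0.12 to 0.27 kg.
- wide_bottle: Amber plastic reagent bottle with white knurled screw cap and paper label, the wide-mouthed round one: body 46 mm in diameter up to 86 mm, big cap 44 mm in diameter from 92 mm to the top at 116 mm. Origin: centre of its underside, z up the bottle. About 0.12 to 0.27 kg.
- control_vial: Small greyish glass vial with paper label and crimped aluminium cap, 24 mm in diameter up to 31 mm, cap 20 mm in diameter from 37 mm to the top at 45 mm, about 22 g. Starts in the small pocket of the reagent tray between the bottles, on the side away from the robot. Origin: centre of its underside, z up.
- reagent_tray: Fixed dark grey tray, 20 mm high, from x -88 to +48 and y -90 to +90 mm, turned up to 0.25 rad. Origin: on its underside, below the centre of the 36 mm square vial pocket; x points away from the robot. Three equal 58 mm square bottle pockets centred at x, y = (12, 54), (12, -54), (-52, 0) mm; any bottle may start in any of them. All pocket floors are 5 mm above the bench.
- spill_tray: Fixed empty stainless steel tray on one side of the reagent tray, 230 mm (its x) by 115 mm (its y), rim 18 mm high, wall and floor 4 mm thick. Holds the three bottles in a row along its x, for instance at x = -70, 0 and +70 mm. Origin: centre of its underside.
- control_rack: Fixed blue plastic block on the other side, 160 mm (its x) by 56 mm (its y), 22 mm high, with three 36 mm square wells at x = -50, 0 and +50 mm, floors 6 mm above the bench. The outer two hold vials; the middle one is free. Origin: centre of its underside, right below the free well.
- rack_vial_a: One of two control vials identical to control_vial, already standing in the rack, in its outer well on the rack's own -x side. Loose; leave it in its well.
- rack_vial_b: One of two control vials identical to control_vial, already standing in the rack, in its outer well on the rack's own +x side. Loose; leave it in its well.

How it is judged:
On the way, in this order (a step that is already met when the one before it is completed fails the run):
1. all three bottles stand released in the spill tray, the control vial still in its pocket (x of tall_bottle in the frame of spill_tray between -0.1 and 0.1 m and y of tall_bottle in the frame of spill_tray between -0.045 and 0.045 m and z of each of tall_bottle, square_bottle, wide_bottle in the frame of spill_tray below 0.01 m and linear speed of each of tall_bottle, square_bottle, wide_bottle below 0.02 m/s and contact force between the fingers and tall_bottle below 0.3 N and angle between each of tall_bottle, square_bottle, wide_bottle's own z axis and vertical below 0.12 rad and x of square_bottle in the frame of spill_tray between -0.1 and 0.1 m and y of square_bottle in the frame of spill_tray between -0.045 and 0.045 m and contact force between the fingers and square_bottle below 0.3 N and x of wide_bottle in the frame of spill_tray between -0.1 and 0.1 m and y of wide_bottle in the frame of spill_tray between -0.045 and 0.045 m and contact force between the fingers and wide_bottle below 0.3 N and distance of control_vial from where it was at the start of the episode below 0.02 m), for 0.2 s.
2. the control vial stands released in the middle well of the control rack while the bottles still stand in the spill tray (horizontal distance between control_vial and control_rack below 0.012 m and z of control_vial in the frame of control_rack below 0.01 m and linear speed of control_vial below 0.02 m/s and contact force between the fingers and control_vial below 0.3 N and angle between control_vial's own z axis and vertical below 0.12 rad and x of tall_bottle in the frame of spill_tray between -0.1 and 0.1 m and y of tall_bottle in the frame of spill_tray between -0.045 and 0.045 m and z of each of tall_bottle, square_bottle, wide_bottle in the frame of spill_tray below 0.01 m and x of square_bottle in the frame of spill_tray between -0.1 and 0.1 m and y of square_bottle in the frame of spill_tray between -0.045 and 0.045 m and x of wide_bottle in the frame of spill_tray between -0.1 and 0.1 m and y of wide_bottle in the frame of spill_tray between -0.045 and 0.045 m), for 0.2 s.
At the end, for the whole second after the job is handed in: Control vial upright on the floor of the rack's middle well (within 12 mm of its centre); each bottle upright on the floor of the pocket it started in (within 15 mm of its start); the two other vials still in their wells (within 14 mm); all released and at rest (horizontal distance between control_vial and control_rack below 0.012 m and z of control_vial in the frame of control_rack below 0.01 m and linear speed of each of control_vial, tall_bottle, square_bottle, wide_bottle below 0.02 m/s and contact force between the fingers and control_vial below 0.3 N and angle between each of control_vial, tall_bottle, square_bottle, wide_bottle's own z axis and vertical below 0.12 rad and distance of each of tall_bottle, square_bottle, wide_bottle from where it was at the start of the episode below 0.015 m and contact force between the fingers and tall_bottle below 0.3 N and contact force between the fingers and square_bottle below 0.3 N and contact force between the fingers and wide_bottle below 0.3 N and distance of each of rack_vial_a, rack_vial_b from where it was at the start of the episode below 0.014 m); the robot touches nothing.
It fails at once if a bottle is knocked over (angle between any of tall_bottle, square_bottle, wide_bottle's own z axis and vertical above 0.6 rad).
It fails at once if a vial already in the rack is moved out of its well (distance of any of rack_vial_a, rack_vial_b from where it was at the start of the episode above 0.02 m).
It also fails if it takes over 144 s, if anything falls off the work surface, if the arm or the gripper's body presses on something with over 40 N, if the wrist force passes 120 N, or if a joint passes its speed limit or range.

## Working session

There is one attempt and no reset: what is moved stays moved. The work goes in short steps, Python scripts to look and compute and a tool call to move; the robot and the scene stay as the last step left them, time stands still between calls to the robot, and variables do not carry over. Pictures are saved under pics/ and viewed, at most 14 in all, crops included, and the job is handed in when it is done.

Besides the shell and the picture viewer there is one more tool, called after "Request:" by a JSON object that holds its "op" and its "data", one argument or row to a line. send_rows: Moves the arm, as the interface text tells. Its arguments: {"type":"object","properties":{"series":{"type":"array"},"claw":{"type":"number"},"grip_force":{"type":"number"}},"required":["series"]}

```bash
mkdir -p pics; python3 - <<'E'
from station import *
import cv2
s=get_state(); print({k:s[k] for k in('time_s','q','ee_pos','eef_rot','ft_force','grip_width')})
for n in('top','scene'):
    p=snapshot(n); cv2.imwrite(f'pics/{n}0.png',p['pixels'][:,:,::-1]); print(n,p['fx'],p['fy'],p['cx'],p['cy'],p['rvec'],p['tvec'],p.keys())
E
```

```text
{'time_s': 0.0, 'q': array([ 1.29371128e+00,  3.79418457e-01,  1.73478747e+00, -1.04051975e-05,
        1.02846763e+00, -3.33013459e-02]), 'ee_pos': array([0.1688641 , 0.67892027, 0.21327802]), 'eef_rot': array([-3.81959313e-01, -3.11812672e+00,  1.67953986e-03]), 'ft_force': array([-0.17047925,  0.42648489,  0.65360712]), 'grip_width': 0.0917489105894518}
top 370.2068613648427 370.2068613648427 317.8732314806858 199.27665302717548 [ 2.16408981 -2.10462534  0.16423002] [-0.02197458  0.53964003  0.84503687] dict_keys(['pixels', 'fx', 'fy', 'cx', 'cy', 'rvec', 'tvec', 'shot'])
scene 502.99405989749954 502.99405989749954 326.1087679058845 196.5605734422331 [ 2.02605786  1.30531823 -0.56998159] [-0.2182552  -0.27116234  1.33877643] dict_keys(['pixels', 'fx', 'fy', 'cx', 'cy', 'rvec', 'tvec', 'shot'])
```

View pics/top0.png

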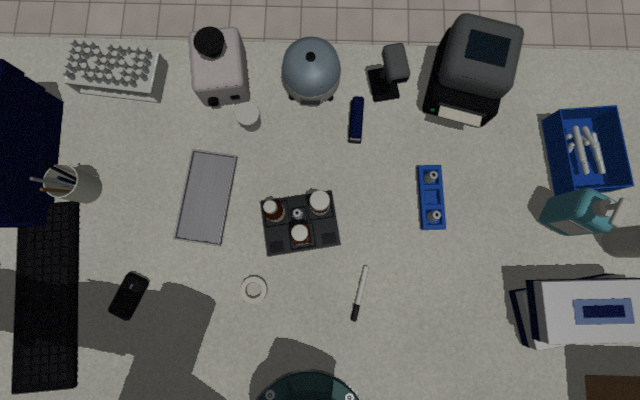

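View pics/scene0.png

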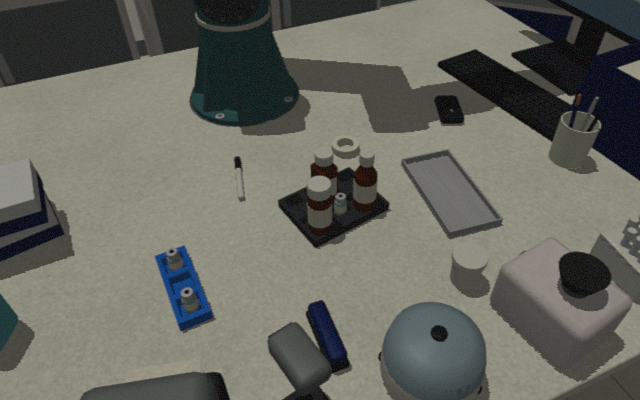

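```bash
cat > h.py <<'E'
import numpy as np, cv2
from scipy.optimize import minimize
from scipy.spatial.transform import Rotation as Ro
from station import *
def circ(d,z0,z1): 
    a=np.linspace(0,2*np.pi,24,endpoint=False); c=np.c_[np.cos(a),np.sin(a)]*d/2
    return np.r_[np.c_[c,0*a+z0],np.c_[c,0*a+z1]]
def box(x0,x1,y0,y1,z0,z1): return np.array([[x,y,z] for x in(x0,x1) for y in(y0,y1) for z in(z0,z1)],float)
M=1e-3
def fr(d0,z0,d1,z1): return np.r_[circ(d0,z0,z0),circ(d1,z1,z1)]
MODEL={'tall_bottle':[circ(46,0,84),fr(46,84,24,100),circ(24,98,111),circ(28,111,135)],
'square_bottle':[box(-21,21,-21,21,0,88),np.r_[box(-21,21,-21,21,88,88),circ(36,98,98)],circ(36,98,120)],
'wide_bottle':[circ(46,0,86),fr(46,86,44,92),circ(44,92,116)],
'control_vial':[circ(24,0,31),fr(24,31,20,37),circ(20,37,45)],
'reagent_tray':[box(-88,48,-90,90,0,20)],'spill_tray':[box(-115,115,-57.5,57.5,0,18)],'control_rack':[box(-80,80,-28,28,0,22)]}
def proj(p,X): return cv2.projectPoints(np.asarray(X,float).reshape(-1,1,3),np.array(p['rvec']),np.array(p['tvec']),np.array([[p['fx'],0,p['cx']],[0,p['fy'],p['cy']],[0,0,1.]]),None)[0][:,0]
S=4
def sil(p,name,x,y,yaw,z):
    im=np.zeros((400*S,640*S),np.uint8); R=Ro.from_euler('z',yaw).as_matrix()
    for h in MODEL[name]:
        q=proj(p,h*M@R.T+[x,y,z]); cv2.fillConvexPoly(im,cv2.convexHull(((q+.5)*S).round().astype(np.int32)),255)
    return cv2.resize(im,(640,400),interpolation=cv2.INTER_AREA)/255.
def fit(name,views,x0,z,useyaw):
    "views: list of (picture, mask, ignore)"
    def cost(v):
        c=0
        for p,m,ig in views:
            s=sil(p,name,v[0],v[1],v[2]/5 if useyaw else x0[2],z); k=~ig
            c+=np.abs(s-m)[k].sum()/m[k].sum()
        return c/len(views)
    v=np.array([x0[0],x0[1],x0[2]*5])[:3 if useyaw else 2]
    r=None
    for st in(.02,.004):
        n=len(v); r=minimize(cost,v,method='Nelder-Mead',options=dict(initial_simplex=np.r_[[v],v+np.eye(n)*np.array([st,st,st*25])[:n]],xatol=2e-4,fatol=1e-4,maxiter=90)); v=r.x
    return np.array([v[0],v[1],v[2]/5 if useyaw else x0[2]]),r.fun
def ground(p,uv,z):
    R=cv2.Rodrigues(np.array(p['rvec']))[0]; t=np.array(p['tvec']); C=-R.T@t
    d=R.T@np.array([(uv[0]-p['cx'])/p['fx'],(uv[1]-p['cy'])/p['fy'],1]); return C+d*(z-C[2])/d[2]
E
cat > m0.py <<'E'
from h import *
import pickle
P={n:snapshot(n) for n in('top','scene')}; Rg={}
for n,p in P.items():
    for t in MODEL:
        r=regions_of(p,t); Rg[n,t]=r
        print(n,t,[(round(a['confidence'],2),[int(b) for b in a['box']],int(a['mask'].sum())) for a in r[:3]])
pickle.dump((P,Rg),open('m0.pkl','wb'))
E
python3 m0.py
```

```text
top tall_bottle [(0.81, [261, 201, 285, 226], 439)]
top square_bottle [(0.76, [288, 226, 310, 243], 311)]
top wide_bottle [(0.78, [307, 191, 331, 219], 401), (0.66, [172, 150, 238, 244], 4417)]
top control_vial [(0.55, [291, 215, 300, 219], 63)]
top reagent_tray [(0.79, [259, 189, 338, 259], 2859)]
top spill_tray [(0.82, [171, 149, 236, 245], 4314)]
top control_rack [(0.7, [415, 161, 443, 232], 1462)]
scene tall_bottle [(0.77, [351, 148, 378, 212], 1228)]
scene square_bottle []
scene wide_bottle [(0.86, [307, 176, 335, 235], 1403)]
scene control_vial [(0.79, [334, 196, 346, 215], 223), (0.27, [166, 248, 187, 270], 297)]
scene reagent_tray [(0.83, [276, 163, 392, 246], 2570)]
scene spill_tray [(0.93, [400, 149, 501, 237], 4828)]
scene control_rack [(0.81, [157, 245, 211, 329], 2013), (0.67, [400, 147, 506, 238], 4891), (0.65, [335, 193, 343, 215], 236)]
```

```bash
cat > m1.py <<'E'
from h import *
import pickle
P,Rg=pickle.load(open('m0.pkl','rb'))
g=lambda n,t: Rg[n,t][0]['mask'] if Rg[n,t] else None
dil=lambda m,k=5: cv2.dilate(m.astype(np.uint8),np.ones((k,k)))>0
res={}
for t in('spill_tray','reagent_tray','control_rack'):
    c=ground(P['top'],np.array(Rg['top',t][0]['box']).reshape(2,2).mean(0),.02)
    best=None
    for combo in(['top'],['scene'],['top','scene']):
        V=[]
        for n in combo:
            p=P[n]; m=g(n,t); ig=np.zeros_like(m)
            if t!='spill_tray':
                for b in list(MODEL)[:4]:
                    if g(n,b) is not None: ig|=dil(g(n,b))
                # closed mask
                m=cv2.morphologyEx(m.astype(np.uint8),cv2.MORPH_CLOSE,np.ones((9,9)))>0
                if t=='reagent_tray':
                    hl=cv2.convexHull(np.argwhere(m)[:,::-1].astype(np.int32)); mm=np.zeros(m.shape,np.uint8); cv2.fillConvexPoly(mm,hl,1); m=mm>0; ig[:]=0
            V.append((p,m,ig))
        v,f=fit(t,V,[c[0],c[1],0],0,True); print(t,combo,v.round(4),round(f,3))
    res[t]=v
T=res['reagent_tray']; R=lambda yaw:Ro.from_euler('z',yaw).as_matrix()[:2,:2]
for t,o in(('tall_bottle',(.012,.054)),('wide_bottle',(.012,-.054)),('square_bottle',(-.052,0)),('control_vial',(0,0))):
    x0=T[:2]+R(T[2])@np.array(o); print(t,'pocket',x0.round(4))
    for n in('top','scene'):
        if g(n,t) is None: continue
        ig=np.zeros((400,640),bool)
        for b in list(MODEL)[:4]:
            if b!=t and g(n,b) is not None: ig|=g(n,b)
        if n=='scene' or t=='control_vial' : pass
        v,f=fit(t,[(P[n],g(n,t),ig)],[*x0,T[2]],.005,False); print(' ',n,v.round(4),round(f,3))
    res[t]=np.r_[x0,T[2]]
pickle.dump(res,open('res.pkl','wb'))
def draw(n,crop,k,fn):
    im=cv2.resize(P[n]['pixels'][:,:,::-1],None,fx=k,fy=k,interpolation=cv2.INTER_CUBIC)
    for t,v in res.items():
        z=0 if t in('spill_tray','reagent_tray','control_rack') else .005
        for h in ([MODEL[t][-1]] if z else MODEL[t]):
            q=proj(P[n],h*M@Ro.from_euler('z',v[2]).as_matrix().T+[v[0],v[1],z]); cv2.polylines(im,[cv2.convexHull(((q+.5)*k).round().astype(np.int32))],True,(0,255,0),1)
    l,tp,r,b=[a*k for a in crop]; cv2.imwrite(fn,im[tp:b,l:r])
draw('top',(165,140,455,260),2.75 and 2,'pics/t1.png')
draw('scene',(150,140,520,340),2,'pics/s1.png')
a=cv2.imread('pics/t1.png');b=cv2.imread('pics/s1.png'); w=max(a.shape[1],b.shape[1]); s=1
a=cv2.copyMakeBorder(a,0,0,0,w-a.shape[1],0)
o=np.r_[a,b]; print(o.shape); o=o[:600] if o.shape[0]>600 else o
cv2.imwrite('pics/o1.png',o)
E
python3 m1.py
```

```text
spill_tray ['top'] [ 0.5443  0.2747 -0.1175] 0.035
spill_tray ['scene'] [ 0.5441  0.2754 -0.1177] 0.025
spill_tray ['top', 'scene'] [ 0.5446  0.2749 -0.1162] 0.032
reagent_tray ['top'] [0.5047 0.0418 0.1789] 0.026
reagent_tray ['scene'] [0.5056 0.0415 0.181 ] 0.02
reagent_tray ['top', 'scene'] [0.5052 0.0417 0.1779] 0.023
control_rack ['top'] [ 0.559  -0.2852  0.0497] 0.037
control_rack ['scene'] [ 0.5579 -0.2863  0.0539] 0.327
control_rack ['top', 'scene'] [ 0.5587 -0.2859  0.0505] 0.187
tall_bottle pocket [0.5074 0.097 ]
  top [0.5063 0.0963 0.1779] 0.047
  scene [0.5062 0.0972 0.1779] 0.059
wide_bottle pocket [ 0.5265 -0.0093]
  top [ 0.526  -0.0096  0.1779] 0.095
  scene [ 0.5271 -0.0095  0.1779] 0.053
square_bottle pocket [0.454  0.0325]
  top [0.454  0.0296 0.1779] 0.301
control_vial pocket [0.5052 0.0417]
  top [0.5056 0.0422 0.1779] 0.493
  scene [0.5069 0.0434 0.1779] 0.169
(640, 740, 3)
```

View pics/o1.png

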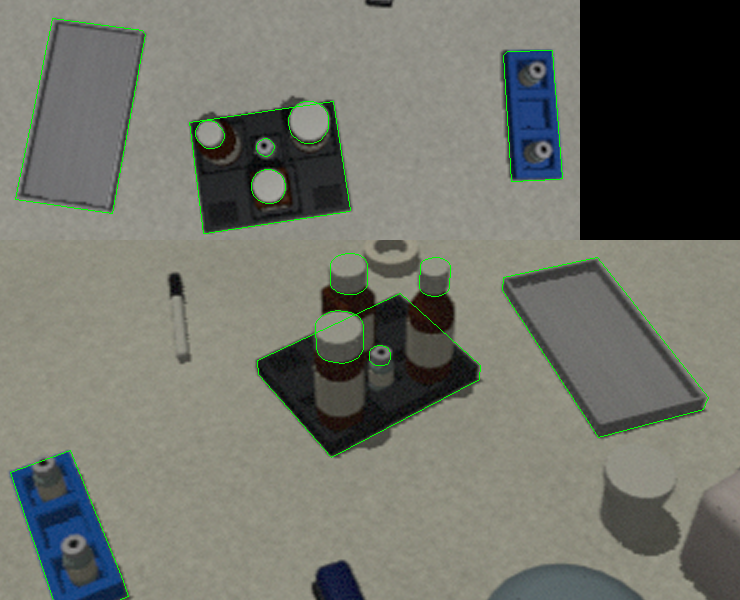

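```bash
cat > d.py <<'E'
import sys
from h import *
s=get_state(); p=np.array(s['ee_pos']); R=Ro.from_rotvec(s['eef_rot'])
print('t',round(s['time_s'],2),'pos',p.round(4),'closing deg',round(np.degrees(np.arctan2(*R.as_matrix()[[1,0],1])),2),'tilt',R.as_matrix()[:,2].round(4),'w',round(s['grip_width'],4),'f',s['gripper_force'],'q',np.round(s['q'],2))
for a in sys.argv[1:]:
    t=np.array(eval(a)); print(a,'->',(R.inv().apply(t-p)*1000).round(1),'mm'); p=t
E
python3 d.py .5065,.097,.26
```

```text
t 0.9 pos [0.169  0.6793 0.2139] closing deg 76.03 tilt [-0. -0. -1.] w 0.091 f 0.0 q [ 1.29  0.38  1.73  0.    1.03 -0.03]
.5065,.097,.26 -> [-468.1 -483.6  -46.1] mm
```

Request:
{"op": "send_rows", "data": {
  "series": [
    {"xyz": [-20, -20, -46], "roll": 0},
    {"xyz": [0, 0, 0], "roll": 0}
  ],
  "claw": 1,
  "grip_force": 25
}}

```text
time_s: 1.15
ee_pos: [0.1719, 0.6831, 0.225]
eef_rot: [0.385, 3.115, 0.027]
ft_force: [0.2, 1.8, -0.4]
grip_width: 0.0912
gripper_force: 0.0
```

```bash
sed -i "s/(R.inv().apply(t-p)\*1000).round(1),'mm'/R.inv().apply(t-p).round(4),'m'/" d.py; python3 d.py .5065,.097,.26
```

```text
t 1.15 pos [0.1719 0.6831 0.225 ] closing deg 75.89 tilt [ 0.0051  0.0166 -0.9998] w 0.0912 f 0.0 q [ 1.29  0.37  1.73 -0.    1.03 -0.03]
.5065,.097,.26 -> [-0.4673 -0.4862 -0.043 ] m
```

Request:
{"op": "send_rows", "data": {
  "series": [
    {"xyz": [0, 0, 0], "roll": 0},
    {"xyz": [0, 0, 0], "roll": 0},
    {"xyz": [0, 0, 0], "roll": 0}
  ]
}}

```text
time_s: 1.52
ee_pos: [0.1694, 0.6795, 0.2149]
eef_rot: [0.382, 3.118, 0.001]
ft_force: [0.1, -0.4, 0.5]
grip_width: 0.0911
gripper_force: 0.0
```

```bash
python3 d.py .5065,.097,.26
```

```text
t 1.52 pos [0.1694 0.6795 0.2149] closing deg 76.02 tilt [ 3.e-04  8.e-04 -1.e+00] w 0.0911 f 0.0 q [ 1.29  0.38  1.73 -0.    1.03 -0.03]
.5065,.097,.26 -> [-0.4679 -0.4838 -0.0455] m
```

Request:
{"op": "send_rows", "data": {
  "series": [
    {"xyz": [-0.02, -0.02, -0.02], "roll": -3},
    {"xyz": [-0.05, -0.05, -0.045], "roll": -7},
    {"xyz": [-0.09, -0.09, -0.045], "roll": -11},
    {"xyz": [-0.13, -0.13, -0.045], "roll": -15},
    {"xyz": [-0.17, -0.17, -0.045], "roll": -19},
    {"xyz": [-0.21, -0.21, -0.045], "roll": -22},
    {"xyz": [-0.25, -0.25, -0.045], "roll": -24.2},
    {"xyz": [-0.28, -0.28, -0.045], "roll": -24.2}
  ]
}}

```text
time_s: 2.52
ee_pos: [0.3742, 0.3381, 0.2599]
eef_rot: [-0.28, 3.128, 0.001]
ft_force: [0.8, 0.2, 0.3]
grip_width: 0.0911
gripper_force: 0.0
```

```bash
python3 d.py .5065,.097,.26
```

```text
t 2.52 pos [0.3742 0.3381 0.2599] closing deg 100.21 tilt [ 1.3e-03  9.0e-04 -1.0e+00] w 0.0911 f 0.0 q [ 0.69  0.    2.09 -0.    1.04 -1.06]
.5065,.097,.26 -> [-8.740e-02 -2.608e-01 -1.000e-04] m
```

Request:
{"op": "send_rows", "data": {
  "series": [
    {"xyz": [-0.02, -0.05, 0], "roll": 0},
    {"xyz": [-0.035, -0.1, 0], "roll": 0},
    {"xyz": [-0.05, -0.15, 0], "roll": 0},
    {"xyz": [-0.065, -0.2, 0], "roll": 0},
    {"xyz": [-0.08, -0.24, 0], "roll": 0},
    {"xyz": [-0.087, -0.26, 0], "roll": 0},
    {"xyz": [-0.087, -0.26, 0], "roll": 0},
    {"xyz": [-0.087, -0.26, 0], "roll": 0}
  ]
}}

```text
time_s: 3.52
ee_pos: [0.5047, 0.0999, 0.2593]
eef_rot: [-0.28, 3.129, 0.0]
ft_force: [-0.2, -0.1, -0.6]
grip_width: 0.0913
gripper_force: 0.0
```

```bash
cat > w.py <<'E'
from h import *
import sys,pickle
name=sys.argv[1]; z=float(sys.argv[2]); x0=eval(sys.argv[3])
for n in sys.argv[4:] or ['wrist']:
    p=snapshot(n); r=regions_of(p,name)
    for a in r[:2]:
        if a['confidence']<.4: continue
        v,f=fit(name,[(p,a['mask'],np.zeros((400,640),bool))],x0,z,name=='square_bottle' and n=='wrist'); print(n,name,round(a['confidence'],2),a['box'],v.round(4),round(f,3))
    if n=='wrist': cv2.imwrite('pics/w_%d.png'%p['shot'],p['pixels'][:,:,::-1]); print(p['shot'])
E
python3 d.py .5065,.097,.112; for a in "tall_bottle .005 .5065,.097,.178" "square_bottle .005 .454,.031,.178" "wide_bottle .005 .5265,-.0095,.178" "control_vial .005 .505,.042,.178"; do python3 w.py $a;done
```

```text
t 3.52 pos [0.5047 0.0999 0.2593] closing deg 100.23 tilt [ 4.e-04  2.e-04 -1.e+00] w 0.0913 f 0.0 q [ 0.15  0.02  2.08  0.    1.04 -1.6 ]
.5065,.097,.112 -> [-0.0012 -0.0032  0.1473] m
5
6
wrist wide_bottle 0.88 [184.9, 157.7, 256.0, 215.4] [ 0.5261 -0.0111  0.178 ] 0.035
7
wrist control_vial 0.68 [268.1, 159.8, 288.9, 178.8] [0.5054 0.0417 0.178 ] 0.068
8
```

Request:
{"op": "send_rows", "data": {
  "series": [
    {"xyz": [-0.001, -0.003, 0.03], "roll": 0},
    {"xyz": [-0.001, -0.003, 0.07], "roll": 0},
    {"xyz": [-0.001, -0.003, 0.11], "roll": 0},
    {"xyz": [-0.001, -0.003, 0.135], "roll": 0},
    {"xyz": [-0.001, -0.003, 0.147], "roll": 0},
    {"xyz": [-0.001, -0.003, 0.147], "roll": 0}
  ]
}}

```text
time_s: 4.68
ee_pos: [0.5063, 0.0968, 0.1117]
eef_rot: [0.28, -3.128, 0.0]
ft_force: [-0.8, 0.5, 0.7]
grip_width: 0.0908
gripper_force: 0.0
```

Request:
{"op": "send_rows", "data": {
  "series": [
    {"xyz": [0, 0, 0], "roll": 0},
    {"xyz": [0, 0, 0], "roll": 0},
    {"xyz": [0, 0, 0], "roll": 0},
    {"xyz": [0, 0, 0], "roll": 0},
    {"xyz": [0, 0, 0], "roll": 0},
    {"xyz": [0, 0, 0], "roll": 0}
  ],
  "claw": 0,
  "grip_force": 25
}}

```text
time_s: 5.42
ee_pos: [0.5064, 0.0968, 0.1119]
eef_rot: [0.28, -3.129, 0.0]
ft_force: [-0.1, 0.3, -0.1]
grip_width: 0.0344
gripper_force: 0.0
```

```bash
python3 - <<'E'
from h import *
S=np.array([.5446,.2749]);R=Ro.from_euler('z',-.117).as_matrix()[:2,:2]
for x in(-.068,0,.068): print(x,(S+R@[x,0]).round(4))
E
python3 d.py .6121,.267,.25
```

```text
-0.068 [0.4771 0.2828]
0 [0.5446 0.2749]
0.068 [0.6121 0.267 ]
t 5.42 pos [0.5064 0.0968 0.1119] closing deg 100.23 tilt [-1.e-04 -0.e+00 -1.e+00] w 0.0344 f 0.0 q [ 0.14  0.25  2.15 -0.    0.75 -1.61]
.6121,.267,.25 -> [-0.1342  0.1487 -0.1381] m
```

Still closing slowly; wait.

Request:
{"op": "send_rows", "data": {
  "series": [
    {"xyz": [0, 0, 0], "roll": 0},
    {"xyz": [0, 0, 0], "roll": 0},
    {"xyz": [0, 0, 0], "roll": 0}
  ]
}}

```text
time_s: 5.8
ee_pos: [0.5064, 0.0968, 0.1119]
eef_rot: [0.28, -3.129, 0.0]
ft_force: [0.4, -0.3, -0.9]
grip_width: 0.0273
gripper_force: 25.0
```

Request:
{"op": "send_rows", "data": {
  "series": [
    {"xyz": [0, 0, -0.01], "roll": 0},
    {"xyz": [0, 0, -0.03], "roll": 0},
    {"xyz": [0, 0, -0.06], "roll": 0},
    {"xyz": [0, 0, -0.08], "roll": 0},
    {"xyz": [0, 0, -0.08], "roll": 0}
  ]
}}

```text
time_s: 6.42
ee_pos: [0.5073, 0.097, 0.1936]
eef_rot: [-0.28, 3.126, 0.0]
ft_force: [1.1, 0.2, -2.5]
grip_width: 0.0278
gripper_force: 25.0
```

Request:
{"op": "send_rows", "data": {
  "series": [
    {"xyz": [-0.013, 0.015, 0], "roll": 0},
    {"xyz": [-0.036, 0.04, 0], "roll": 0},
    {"xyz": [-0.063, 0.07, 0], "roll": 0},
    {"xyz": [-0.09, 0.1, 0], "roll": 0},
    {"xyz": [-0.115, 0.127, 0], "roll": 0},
    {"xyz": [-0.13, 0.144, 0], "roll": 0},
    {"xyz": [-0.134, 0.149, 0], "roll": 0},
    {"xyz": [-0.134, 0.149, 0], "roll": 0}
  ]
}}

```text
time_s: 7.42
ee_pos: [0.6113, 0.2675, 0.1909]
eef_rot: [0.281, -3.128, 0.001]
ft_force: [-0.1, 0.0, -1.8]
grip_width: 0.0274
gripper_force: 25.0
```

Request:
{"op": "send_rows", "data": {
  "series": [
    {"xyz": [0, 0, 0.01], "roll": 0},
    {"xyz": [0, 0, 0.03], "roll": 0},
    {"xyz": [0, 0, 0.05], "roll": 0},
    {"xyz": [0, 0, 0.065], "roll": 0},
    {"xyz": [0, 0, 0.074], "roll": 0},
    {"xyz": [0, 0, 0.08], "roll": 0},
    {"xyz": [0, 0, 0.08], "roll": 0},
    {"xyz": [0, 0, 0.08], "roll": 0}
  ]
}}

```text
time_s: 8.43
ee_pos: [0.6121, 0.2674, 0.1125]
eef_rot: [-0.28, 3.128, 0.0]
ft_force: [-0.3, 0.5, -2.2]
grip_width: 0.0273
gripper_force: 25.0
```

```bash
python3 d.py; python3 w.py tall_bottle .004 .612,.267,0 top scene
```

```text
t 8.43 pos [0.6121 0.2674 0.1125] closing deg 100.23 tilt [ 7.e-04  3.e-04 -1.e+00] w 0.0273 f 24.999688267707825 q [ 0.38  0.46  1.84 -0.    0.85 -1.37]
top tall_bottle 0.87 [192.6, 161.0, 219.0, 181.4] [0.6073 0.2649 0.    ] 0.871
scene tall_bottle 0.68 [452.8, 159.3, 485.5, 221.2] [0.6103 0.2703 0.    ] 0.322
```

Request:
{"op": "send_rows", "data": {
  "series": [
    {"xyz": [0, 0, 0.0015], "roll": 0},
    {"xyz": [0, 0, 0.0015], "roll": 0},
    {"xyz": [0, 0, 0.0015], "roll": 0}
  ]
}}

```text
time_s: 9.0
ee_pos: [0.6122, 0.2674, 0.1108]
eef_rot: [-0.28, 3.128, 0.0]
ft_force: [-1.0, -0.7, 4.6]
grip_width: 0.0275
gripper_force: 25.0
```

Request:
{"op": "send_rows", "data": {
  "series": [
    {"xyz": [0, 0, 0], "roll": 0},
    {"xyz": [0, 0, 0], "roll": 0},
    {"xyz": [0, 0, 0], "roll": 0},
    {"xyz": [0, 0, 0], "roll": 0},
    {"xyz": [0, 0, 0], "roll": 0},
    {"xyz": [0, 0, 0], "roll": 0}
  ],
  "claw": 1
}}

```text
time_s: 9.75
ee_pos: [0.6118, 0.2672, 0.1104]
eef_rot: [0.28, -3.129, 0.0]
ft_force: [-0.8, -0.0, 0.2]
grip_width: 0.0844
gripper_force: 0.0
```

```bash
python3 d.py .6121,.267,.24 .4540,.032,.24
```

```text
t 9.75 pos [0.6118 0.2672 0.1104] closing deg 100.23 tilt [-0. -0. -1.] w 0.0844 f 0.0 q [ 0.38  0.46  1.84 -0.    0.84 -1.37]
.6121,.267,.24 -> [-0.0002 -0.0003 -0.1296] m
.4540,.032,.24 -> [ 0.1973 -0.2032  0.    ] m
```

Request:
{"op": "send_rows", "data": {
  "series": [
    {"xyz": [0, 0, -0.02], "roll": 0},
    {"xyz": [0, 0, -0.06], "roll": 0},
    {"xyz": [0, 0, -0.11], "roll": 0},
    {"xyz": [0.01, -0.01, -0.13], "roll": 0},
    {"xyz": [0.045, -0.047, -0.13], "roll": 0},
    {"xyz": [0.085, -0.087, -0.13], "roll": 0},
    {"xyz": [0.125, -0.127, -0.13], "roll": 0},
    {"xyz": [0.16, -0.165, -0.13], "roll": 0}
  ]
}}

```text
time_s: 10.75
ee_pos: [0.4826, 0.0752, 0.2417]
eef_rot: [-0.28, 3.128, -0.0]
ft_force: [0.5, 0.1, -0.2]
grip_width: 0.0911
gripper_force: 0.0
```

Request:
{"op": "send_rows", "data": {
  "series": [
    {"xyz": [0.025, -0.025, 0], "roll": 0},
    {"xyz": [0.037, -0.038, 0], "roll": 0},
    {"xyz": [0.037, -0.038, 0], "roll": 0},
    {"xyz": [0.037, -0.038, 0], "roll": 0}
  ]
}}

```text
time_s: 11.25
ee_pos: [0.4548, 0.033, 0.2409]
eef_rot: [-0.28, 3.128, 0.0]
ft_force: [0.7, 0.0, -0.2]
grip_width: 0.0913
gripper_force: 0.0
```

```bash
python3 d.py .454,.032,.103; python3 w.py tall_bottle .004 .612,.267,0 top scene; python3 w.py square_bottle .005 .454,.031,.178;
```

```text
t 11.25 pos [0.4548 0.033  0.2409] closing deg 100.25 tilt [ 7.e-04  2.e-04 -1.e+00] w 0.0913 f 0.0 q [ 0.02 -0.06  2.2   0.    1.01 -1.73]
.454,.032,.103 -> [ 0.0011 -0.0009  0.1379] m
top tall_bottle 0.89 [186.5, 150.7, 220.1, 182.0] [0.6126 0.2678 0.    ] 0.072
scene tall_bottle 0.64 [452.3, 155.2, 487.1, 223.4] [0.6122 0.2683 0.    ] 0.043
wrist square_bottle 0.86 [300.5, 159.5, 344.3, 215.7] [0.4531 0.0296 0.2004] 0.091
13
```

Request:
{"op": "send_rows", "data": {
  "series": [
    {"xyz": [0.002, -0.003, 0.03], "roll": 0},
    {"xyz": [0.002, -0.003, 0.07], "roll": 0},
    {"xyz": [0.002, -0.003, 0.11], "roll": 0},
    {"xyz": [0.002, -0.003, 0.13], "roll": 0},
    {"xyz": [0.002, -0.003, 0.138], "roll": 0},
    {"xyz": [0.002, -0.003, 0.138], "roll": 0}
  ]
}}

```text
time_s: 12.3
ee_pos: [0.4527, 0.0293, 0.1025]
eef_rot: [0.28, -3.129, -0.0]
ft_force: [-0.1, -0.3, 0.6]
grip_width: 0.0912
gripper_force: 0.0
```

Request:
{"op": "send_rows", "data": {
  "series": [
    {"xyz": [0, 0, 0], "roll": 0},
    {"xyz": [0, 0, 0], "roll": 0},
    {"xyz": [0, 0, 0], "roll": 0},
    {"xyz": [0, 0, 0], "roll": 0},
    {"xyz": [0, 0, 0], "roll": 0},
    {"xyz": [0, 0, 0], "roll": 0},
    {"xyz": [0, 0, 0], "roll": 0}
  ],
  "claw": 0
}}

```text
time_s: 13.18
ee_pos: [0.4526, 0.0292, 0.1024]
eef_rot: [0.28, -3.129, -0.0]
ft_force: [0.3, 0.8, 0.1]
grip_width: 0.0353
gripper_force: 25.0
```

Request:
{"op": "send_rows", "data": {
  "series": [
    {"xyz": [0, 0, -0.01], "roll": 0},
    {"xyz": [0, 0, -0.03], "roll": 0},
    {"xyz": [0, 0, -0.06], "roll": 0},
    {"xyz": [0, 0, -0.08], "roll": 0},
    {"xyz": [0, 0, -0.08], "roll": 0}
  ]
}}

```text
time_s: 13.8
ee_pos: [0.4534, 0.0292, 0.184]
eef_rot: [-0.28, 3.126, -0.0]
ft_force: [0.4, -0.7, -2.3]
grip_width: 0.0354
gripper_force: 25.0
```

```bash
python3 d.py .4771,.2828,.18; python3 w.py square_bottle .085 .454,.031,.178
```

```text
t 13.8 pos [0.4534 0.0292 0.184 ] closing deg 100.23 tilt [ 0.003  0.    -1.   ] w 0.0354 f 24.99971330165863 q [ 0.01  0.02  2.24 -0.    0.88 -1.74]
.4771,.2828,.18 -> [-0.0683  0.2454  0.0041] m
wrist square_bottle 0.73 [287.4, 183.4, 359.2, 300.4] [0.4443 0.0275 0.1568] 0.454
14
```

Request:
{"op": "send_rows", "data": {
  "series": [
    {"xyz": [-0.005, 0.02, 0], "roll": 0},
    {"xyz": [-0.017, 0.06, 0], "roll": 0},
    {"xyz": [-0.03, 0.105, 0], "roll": 0},
    {"xyz": [-0.042, 0.15, 0], "roll": 0},
    {"xyz": [-0.055, 0.195, 0], "roll": 0},
    {"xyz": [-0.065, 0.23, 0], "roll": 0},
    {"xyz": [-0.069, 0.245, 0], "roll": 0},
    {"xyz": [-0.069, 0.245, 0], "roll": 0}
  ]
}}

```text
time_s: 14.9
ee_pos: [0.4765, 0.2826, 0.1815]
eef_rot: [0.282, -3.128, 0.001]
ft_force: [-0.5, 0.4, -2.9]
grip_width: 0.0355
gripper_force: 25.0
```

Request:
{"op": "send_rows", "data": {
  "series": [
    {"xyz": [0, 0, 0.01], "roll": 0},
    {"xyz": [0, 0, 0.03], "roll": 0},
    {"xyz": [0, 0, 0.05], "roll": 0},
    {"xyz": [0, 0, 0.065], "roll": 0},
    {"xyz": [0, 0, 0.074], "roll": 0},
    {"xyz": [0, 0, 0.0815], "roll": 0},
    {"xyz": [0, 0, 0.0815], "roll": 0},
    {"xyz": [0, 0, 0.0815], "roll": 0}
  ]
}}

```text
time_s: 15.9
ee_pos: [0.477, 0.2826, 0.1011]
eef_rot: [-0.28, 3.129, 0.0]
ft_force: [-0.7, 0.4, -2.1]
grip_width: 0.0357
gripper_force: 25.0
```

Request:
{"op": "send_rows", "data": {
  "series": [
    {"xyz": [0, 0, 0.001], "roll": 0},
    {"xyz": [0, 0, 0.001], "roll": 0}
  ]
}}

```text
time_s: 16.15
ee_pos: [0.4774, 0.2828, 0.1006]
eef_rot: [-0.28, 3.128, 0.001]
ft_force: [-1.6, 0.0, 3.7]
grip_width: 0.0356
gripper_force: 25.0
```

Request:
{"op": "send_rows", "data": {
  "series": [
    {"xyz": [0, 0, 0], "roll": 0},
    {"xyz": [0, 0, 0], "roll": 0},
    {"xyz": [0, 0, 0], "roll": 0},
    {"xyz": [0, 0, 0], "roll": 0},
    {"xyz": [0, 0, 0], "roll": 0},
    {"xyz": [0, 0, 0], "roll": 0}
  ],
  "claw": 1
}}

```text
time_s: 16.9
ee_pos: [0.477, 0.2825, 0.0999]
eef_rot: [0.28, -3.129, -0.0]
ft_force: [-0.6, -0.0, 0.1]
grip_width: 0.0907
gripper_force: 0.0
```

```bash
python3 d.py .4771,.2828,.24 .5262,-.01,.24
```

```text
t 16.9 pos [0.477  0.2825 0.0999] closing deg 100.23 tilt [-0.  0. -1.] w 0.0907 f 0.0 q [ 0.49  0.32  2.07  0.    0.75 -1.26]
.4771,.2828,.24 -> [-0.0002  0.0002 -0.1401] m
.5262,-.01,.24 -> [ 0.0037 -0.2969 -0.    ] m
```

Request:
{"op": "send_rows", "data": {
  "series": [
    {"xyz": [0, 0, -0.02], "roll": 0},
    {"xyz": [0, 0, -0.06], "roll": 0},
    {"xyz": [0, 0, -0.11], "roll": 0},
    {"xyz": [0, -0.015, -0.14], "roll": 0},
    {"xyz": [0, -0.06, -0.14], "roll": 0},
    {"xyz": [0.001, -0.11, -0.14], "roll": 0},
    {"xyz": [0.002, -0.16, -0.14], "roll": 0},
    {"xyz": [0.003, -0.21, -0.14], "roll": 0}
  ]
}}

```text
time_s: 17.9
ee_pos: [0.5115, 0.0738, 0.2415]
eef_rot: [-0.28, 3.127, -0.0]
ft_force: [0.2, 0.6, -0.1]
grip_width: 0.0914
gripper_force: 0.0
```

Request:
{"op": "send_rows", "data": {
  "series": [
    {"xyz": [0, -0.045, 0], "roll": 0},
    {"xyz": [0.001, -0.077, 0], "roll": 0},
    {"xyz": [0.001, -0.087, 0], "roll": 0},
    {"xyz": [0.001, -0.087, 0], "roll": 0},
    {"xyz": [0.001, -0.087, 0], "roll": 0}
  ]
}}

```text
time_s: 18.52
ee_pos: [0.5257, -0.0096, 0.2402]
eef_rot: [-0.281, 3.129, 0.0]
ft_force: [0.4, 0.1, 0.1]
grip_width: 0.0913
gripper_force: 0.0
```

```bash
python3 d.py .5262,-.01,.099;python3 w.py square_bottle .004 .477,.2828,.2 top scene;  python3 w.py wide_bottle .005 .5262,-.01,.178;
```

```text
t 18.52 pos [ 0.5257 -0.0096  0.2402] closing deg 100.27 tilt [ 1.e-04  1.e-04 -1.e+00] w 0.0913 f 0.0 q [-0.06  0.07  2.07  0.    1.   -1.81]
.5262,-.01,.099 -> [-0.0004 -0.0005  0.1412] m
top square_bottle 0.59 [175.3, 209.7, 210.7, 233.3] [0.4787 0.2849 0.2   ] 0.135
scene square_bottle 0.86 [424.5, 121.3, 452.7, 180.6] [0.4768 0.2855 0.2   ] 0.101
wrist wide_bottle 0.97 [298.6, 157.4, 349.2, 220.1] [ 0.526  -0.0114  0.178 ] 0.03
17
```

Request:
{"op": "send_rows", "data": {
  "series": [
    {"xyz": [-0.0005, -0.001, 0.03], "roll": 0},
    {"xyz": [-0.0005, -0.001, 0.07], "roll": 0},
    {"xyz": [-0.0005, -0.001, 0.11], "roll": 0},
    {"xyz": [-0.0005, -0.001, 0.13], "roll": 0},
    {"xyz": [-0.0005, -0.001, 0.141], "roll": 0},
    {"xyz": [-0.0005, -0.001, 0.141], "roll": 0}
  ]
}}

```text
time_s: 19.58
ee_pos: [0.5263, -0.0113, 0.0987]
eef_rot: [0.28, -3.128, -0.0]
ft_force: [0.6, -0.0, 0.1]
grip_width: 0.091
gripper_force: 0.0
```

Request:
{"op": "send_rows", "data": {
  "series": [
    {"xyz": [0, 0, 0], "roll": 0},
    {"xyz": [0, 0, 0], "roll": 0},
    {"xyz": [0, 0, 0], "roll": 0},
    {"xyz": [0, 0, 0], "roll": 0},
    {"xyz": [0, 0, 0], "roll": 0},
    {"xyz": [0, 0, 0], "roll": 0},
    {"xyz": [0, 0, 0], "roll": 0}
  ],
  "claw": 0
}}

```text
time_s: 20.45
ee_pos: [0.5265, -0.0113, 0.099]
eef_rot: [-0.28, 3.129, 0.0]
ft_force: [-0.7, 0.5, 0.9]
grip_width: 0.0439
gripper_force: 25.0
```

Request:
{"op": "send_rows", "data": {
  "series": [
    {"xyz": [0, 0, -0.01], "roll": 0},
    {"xyz": [0, 0, -0.03], "roll": 0},
    {"xyz": [0, 0, -0.06], "roll": 0},
    {"xyz": [0, 0, -0.09], "roll": 0},
    {"xyz": [0, 0, -0.09], "roll": 0}
  ]
}}

```text
time_s: 21.08
ee_pos: [0.5276, -0.0114, 0.1912]
eef_rot: [-0.28, 3.125, -0.001]
ft_force: [0.3, 0.8, -2.0]
grip_width: 0.0434
gripper_force: 25.0
```

```bash
python3 d.py .5446,.2749,.189
```

```text
t 21.07 pos [ 0.5276 -0.0114  0.1912] closing deg 100.23 tilt [ 3.9e-03 -3.0e-04 -1.0e+00] w 0.0434 f 24.997878670692444 q [-0.07  0.14  2.1  -0.    0.91 -1.82]
.5446,.2749,.189 -> [-0.0676  0.2788  0.0022] m
```

Request:
{"op": "send_rows", "data": {
  "series": [
    {"xyz": [-0.005, 0.02, 0], "roll": 0},
    {"xyz": [-0.016, 0.065, 0], "roll": 0},
    {"xyz": [-0.028, 0.115, 0], "roll": 0},
    {"xyz": [-0.041, 0.165, 0], "roll": 0},
    {"xyz": [-0.053, 0.215, 0], "roll": 0},
    {"xyz": [-0.063, 0.255, 0], "roll": 0},
    {"xyz": [-0.069, 0.278, 0], "roll": 0},
    {"xyz": [-0.069, 0.278, 0], "roll": 0}
  ]
}}

```text
time_s: 22.08
ee_pos: [0.5446, 0.2752, 0.188]
eef_rot: [0.282, -3.128, 0.001]
ft_force: [0.3, -0.8, -2.9]
grip_width: 0.0435
gripper_force: 25.0
```

Request:
{"op": "send_rows", "data": {
  "series": [
    {"xyz": [0, 0, 0.01], "roll": 0},
    {"xyz": [0, 0, 0.03], "roll": 0},
    {"xyz": [0, 0, 0.055], "roll": 0},
    {"xyz": [0, 0, 0.075], "roll": 0},
    {"xyz": [0, 0, 0.085], "roll": 0},
    {"xyz": [0, 0, 0.0915], "roll": 0},
    {"xyz": [0, 0, 0.0915], "roll": 0},
    {"xyz": [0, 0, 0.0915], "roll": 0}
  ]
}}

```text
time_s: 23.08
ee_pos: [0.5452, 0.2746, 0.0977]
eef_rot: [-0.28, 3.128, 0.0]
ft_force: [-0.2, 0.8, -2.6]
grip_width: 0.0433
gripper_force: 25.0
```

Request:
{"op": "send_rows", "data": {
  "series": [
    {"xyz": [0, 0, 0.0012], "roll": 0},
    {"xyz": [0, 0, 0.0012], "roll": 0}
  ]
}}

```text
time_s: 23.32
ee_pos: [0.5457, 0.2747, 0.0973]
eef_rot: [-0.28, 3.128, 0.001]
ft_force: [-2.6, -0.9, 9.3]
grip_width: 0.0433
gripper_force: 25.0
```

Request:
{"op": "send_rows", "data": {
  "series": [
    {"xyz": [0, 0, 0], "roll": 0},
    {"xyz": [0, 0, 0], "roll": 0},
    {"xyz": [0, 0, 0], "roll": 0},
    {"xyz": [0, 0, 0], "roll": 0},
    {"xyz": [0, 0, 0], "roll": 0},
    {"xyz": [0, 0, 0], "roll": 0}
  ],
  "claw": 1
}}

```text
time_s: 24.08
ee_pos: [0.545, 0.2745, 0.0962]
eef_rot: [0.28, -3.129, 0.0]
ft_force: [-0.3, 0.9, -0.0]
grip_width: 0.0914
gripper_force: 0.0
```

```bash
python3 d.py .5446,.2749,.24 .5055,.042,.2
```

```text
t 24.07 pos [0.545  0.2745 0.0962] closing deg 100.23 tilt [-0. -0. -1.] w 0.0914 f 0.0 q [ 0.43  0.4   1.96 -0.    0.78 -1.32]
.5446,.2749,.24 -> [ 0.0003  0.0005 -0.1438] m
.5055,.042,.2 -> [ 0.0799 -0.2222  0.04  ] m
```

Request:
{"op": "send_rows", "data": {
  "series": [
    {"xyz": [0, 0, -0.02], "roll": 0},
    {"xyz": [0, 0, -0.06], "roll": 0},
    {"xyz": [0, 0, -0.11], "roll": 0},
    {"xyz": [0.005, -0.015, -0.14], "roll": 0},
    {"xyz": [0.021, -0.06, -0.14], "roll": 0},
    {"xyz": [0.04, -0.11, -0.135], "roll": 0},
    {"xyz": [0.057, -0.16, -0.12], "roll": 0},
    {"xyz": [0.072, -0.2, -0.1], "roll": 0}
  ]
}}

```text
time_s: 25.08
ee_pos: [0.5098, 0.0633, 0.1977]
eef_rot: [-0.279, 3.127, -0.0]
ft_force: [0.6, 0.5, 0.5]
grip_width: 0.0912
gripper_force: 0.0
```

Request:
{"op": "send_rows", "data": {
  "series": [
    {"xyz": [0.008, -0.021, 0], "roll": 0},
    {"xyz": [0.008, -0.021, 0], "roll": 0},
    {"xyz": [0.008, -0.021, 0], "roll": 0},
    {"xyz": [0.008, -0.021, 0], "roll": 0}
  ]
}}

```text
time_s: 25.58
ee_pos: [0.5059, 0.0436, 0.1967]
eef_rot: [-0.282, 3.128, 0.0]
ft_force: [0.3, 0.3, -0.3]
grip_width: 0.0911
gripper_force: 0.0
```

```bash
python3 d.py .5055,.042,.028;python3 w.py wide_bottle .004 .5446,.2749,0 top scene;  python3 w.py control_vial .005 .5055,.042,.178;python3 w.py control_vial .005 .5055,.042,.178 scene
```

```text
t 25.57 pos [0.5059 0.0436 0.1967] closing deg 100.28 tilt [ 7.e-04  1.e-04 -1.e+00] w 0.0911 f 0.0 q [ 0.04  0.1   2.13  0.    0.91 -1.71]
.5055,.042,.028 -> [ 0.0008 -0.0015  0.1687] m
top wide_bottle 0.8 [179.9, 181.6, 207.9, 205.0] [0.5466 0.2759 0.    ] 0.419
scene wide_bottle 0.55 [439.8, 142.8, 470.1, 198.9] [0.5451 0.2752 0.    ] 0.082
scene wide_bottle 0.49 [156.0, 244.9, 216.1, 330.8] [-0.4167  1.0777  0.    ] 1.0
wrist control_vial 0.7 [308.2, 174.9, 335.0, 200.0] [0.5057 0.0417 0.178 ] 0.05
20
scene control_vial 0.66 [335.0, 195.8, 345.2, 213.7] [0.5037 0.0449 0.178 ] 0.145
```

Request:
{"op": "send_rows", "data": {
  "series": [
    {"xyz": [0, -0.002, 0.03], "roll": 0},
    {"xyz": [0, -0.002, 0.075], "roll": 0},
    {"xyz": [0, -0.002, 0.12], "roll": 0},
    {"xyz": [0, -0.002, 0.15], "roll": 0},
    {"xyz": [0, -0.002, 0.165], "roll": 0},
    {"xyz": [0, -0.002, 0.1685], "roll": 0},
    {"xyz": [0, -0.002, 0.1685], "roll": 0}
  ]
}}

```text
time_s: 26.85
ee_pos: [0.5065, 0.0408, 0.0285]
eef_rot: [-0.28, 3.128, -0.0]
ft_force: [0.3, 0.8, 0.2]
grip_width: 0.0908
gripper_force: 0.0
```

Request:
{"op": "send_rows", "data": {
  "series": [
    {"xyz": [0, 0, 0], "roll": 0},
    {"xyz": [0, 0, 0], "roll": 0},
    {"xyz": [0, 0, 0], "roll": 0},
    {"xyz": [0, 0, 0], "roll": 0},
    {"xyz": [0, 0, 0], "roll": 0},
    {"xyz": [0, 0, 0], "roll": 0},
    {"xyz": [0, 0, 0], "roll": 0},
    {"xyz": [0, 0, 0], "roll": 0}
  ],
  "claw": 0,
  "grip_force": 10
}}

```text
time_s: 27.85
ee_pos: [0.5059, 0.0408, 0.0277]
eef_rot: [-0.28, 3.129, -0.0]
ft_force: [-0.1, -0.3, -0.5]
grip_width: 0.0231
gripper_force: 10.0
```

Request:
{"op": "send_rows", "data": {
  "series": [
    {"xyz": [0, 0, 0], "roll": 0},
    {"xyz": [0, 0, 0], "roll": 0},
    {"xyz": [0, 0, 0], "roll": 0},
    {"xyz": [0, 0, -0.01], "roll": 0},
    {"xyz": [0, 0, -0.03], "roll": 0},
    {"xyz": [0, 0, -0.06], "roll": 0},
    {"xyz": [0, 0, -0.08], "roll": 0},
    {"xyz": [0, 0, -0.08], "roll": 0}
  ]
}}

```text
time_s: 28.85
ee_pos: [0.5069, 0.0408, 0.1094]
eef_rot: [-0.28, 3.126, -0.0]
ft_force: [-0.1, -0.1, -1.3]
grip_width: 0.0232
gripper_force: 10.0
```

```bash
python3 d.py .5587,-.2857,.11; python3 -c "
from h import *
p=snapshot('wrist'); cv2.imwrite('pics/w_v.png',p['pixels'][:,:,::-1])"
```

```text
t 28.85 pos [0.5069 0.0408 0.1094] closing deg 100.23 tilt [ 3.1e-03  1.0e-04 -1.0e+00] w 0.0232 f 9.998886839020997 q [ 0.03  0.24  2.16 -0.    0.73 -1.71]
.5587,-.2857,.11 -> [ 0.007  -0.3306 -0.0005] m
```

View pics/w_v.png

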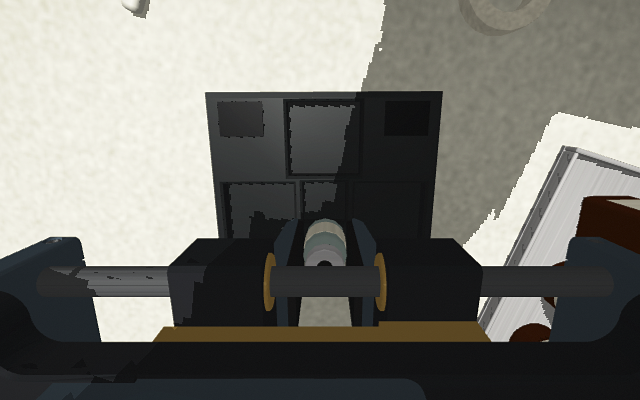

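Request:
{"op": "send_rows", "data": {
  "series": [
    {"xyz": [0, -0.02, 0], "roll": 0},
    {"xyz": [0.001, -0.065, 0], "roll": 0},
    {"xyz": [0.002, -0.115, 0], "roll": 0},
    {"xyz": [0.003, -0.165, 0], "roll": 0},
    {"xyz": [0.004, -0.215, 0], "roll": 0},
    {"xyz": [0.005, -0.265, 0], "roll": 0},
    {"xyz": [0.006, -0.31, 0], "roll": 0},
    {"xyz": [0.006, -0.33, 0], "roll": 0}
  ]
}}

```text
time_s: 29.9
ee_pos: [0.5582, -0.2867, 0.1065]
eef_rot: [0.278, -3.128, -0.001]
ft_force: [0.1, 0.7, -0.3]
grip_width: 0.0232
gripper_force: 10.0
```

Request:
{"op": "send_rows", "data": {
  "series": [
    {"xyz": [0, 0, 0], "roll": 0},
    {"xyz": [0, 0, 0], "roll": 0},
    {"xyz": [0, 0, 0], "roll": 0},
    {"xyz": [0, 0, 0], "roll": 0}
  ]
}}

```text
time_s: 30.4
ee_pos: [0.5586, -0.2842, 0.1078]
eef_rot: [-0.281, 3.129, -0.0]
ft_force: [0.1, 0.4, 0.1]
grip_width: 0.0229
gripper_force: 10.0
```

```bash
python3 d.py .5587,-.2857,.0287; python3 -c "
from h import *
p=snapshot('wrist'); cv2.imwrite('pics/w_r.png',p['pixels'][:,:,::-1])
for t in ('control_rack',):
  r=regions_of(p,t); print([(a['confidence'],a['box']) for a in r[:2]])
R=Ro.from_euler('z',.05).as_matrix()
for w in (-50,0,50): print(w,proj(p,(np.array([[w+a,b,22] for a,b in((-18,-18),(18,-18),(18,18),(-18,18))])*M)@R.T+[.5587,-.2857,0]).round().tolist())
print(proj(p,[[.5587,-.2857,.087]]))
"
```

```text
t 30.4 pos [ 0.5586 -0.2842  0.1078] closing deg 100.28 tilt [ 0. -0. -1.] w 0.0229 f 9.998937025666237 q [-0.51  0.41  1.93  0.    0.81 -2.26]
.5587,-.2857,.0287 -> [ 0.0002 -0.0015  0.0791] m
[(0.92, [284.0, 101.4, 372.3, 236.1])]
-50 [[311.0, 119.0], [305.0, 166.0], [350.0, 172.0], [357.0, 125.0]]
0 [[303.0, 183.0], [298.0, 225.0], [341.0, 231.0], [348.0, 189.0]]
50 [[297.0, 241.0], [292.0, 279.0], [333.0, 284.0], [339.0, 246.0]]
[[322.16225864 235.6293612 ]]
```

View pics/w_r.png

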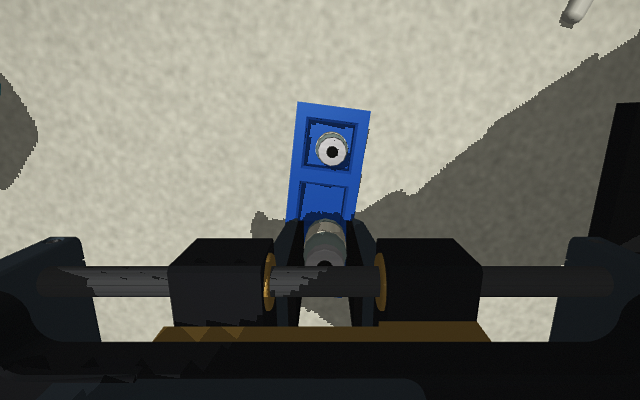

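Request:
{"op": "send_rows", "data": {
  "series": [
    {"xyz": [0, -0.001, 0.01], "roll": 0},
    {"xyz": [0, -0.001, 0.03], "roll": 0},
    {"xyz": [0, -0.001, 0.05], "roll": 0},
    {"xyz": [0, -0.001, 0.065], "roll": 0},
    {"xyz": [0, -0.001, 0.074], "roll": 0},
    {"xyz": [0, -0.001, 0.079], "roll": 0},
    {"xyz": [0, -0.001, 0.079], "roll": 0},
    {"xyz": [0, -0.001, 0.079], "roll": 0}
  ]
}}

```text
time_s: 31.5
ee_pos: [0.559, -0.2861, 0.0291]
eef_rot: [-0.28, 3.129, -0.001]
ft_force: [0.3, -0.0, -0.6]
grip_width: 0.0234
gripper_force: 10.0
```

Request:
{"op": "send_rows", "data": {
  "series": [
    {"xyz": [0, 0, 0.0005], "roll": 0},
    {"xyz": [0, 0, 0.0005], "roll": 0},
    {"xyz": [0, 0, 0.0005], "roll": 0}
  ]
}}

```text
time_s: 31.88
ee_pos: [0.5588, -0.286, 0.0283]
eef_rot: [-0.28, 3.129, -0.0]
ft_force: [-0.6, 0.5, -0.6]
grip_width: 0.0234
gripper_force: 10.0
```

Request:
{"op": "send_rows", "data": {
  "series": [
    {"xyz": [0, 0, 0], "roll": 0},
    {"xyz": [0, 0, 0], "roll": 0},
    {"xyz": [0, 0, 0], "roll": 0},
    {"xyz": [0, 0, 0], "roll": 0},
    {"xyz": [0, 0, 0], "roll": 0},
    {"xyz": [0, 0, 0], "roll": 0},
    {"xyz": [0, 0, 0], "roll": 0}
  ],
  "claw": 1
}}

```text
time_s: 32.75
ee_pos: [0.5588, -0.286, 0.0283]
eef_rot: [-0.28, 3.129, -0.0]
ft_force: [-0.6, -0.0, -0.0]
grip_width: 0.0899
gripper_force: 0.0
```

Request:
{"op": "send_rows", "data": {
  "series": [
    {"xyz": [0, 0, -0.02], "roll": 0},
    {"xyz": [0, 0, -0.06], "roll": 0},
    {"xyz": [0, 0, -0.11], "roll": 0},
    {"xyz": [0, 0, -0.16], "roll": 0},
    {"xyz": [0, 0, -0.21], "roll": 0},
    {"xyz": [0, 0.01, -0.22], "roll": 0},
    {"xyz": [0, 0.05, -0.22], "roll": 0},
    {"xyz": [0, 0.09, -0.22], "roll": 0}
  ]
}}

```text
time_s: 33.75
ee_pos: [0.542, -0.1962, 0.2485]
eef_rot: [0.279, -3.129, -0.0]
ft_force: [-0.3, -0.7, -0.2]
grip_width: 0.091
gripper_force: 0.0
```

```bash
python3 - <<'E'
from h import *
P={n:snapshot(n) for n in('top','scene')}
print({t:[(round(a['confidence'],2),[int(b) for b in a['box']]) for a in regions_of(P['scene'],t)[:3]] for t in('control_vial','wide_bottle')})
for n in P: 
    R=Ro.from_euler('z',.05).as_matrix(); print(n,[proj(P[n],[R@[w,0,.049]+[.5587,-.2857,0]])[0].round() for w in(-.05,0,.05)])
a=P['scene']['pixels'][120:340,140:520,::-1]; b=P['top']['pixels'][140:260,160:460,::-1]
a=cv2.resize(a,None,fx=1.8,fy=1.8); b=cv2.resize(b,None,fx=1.6,fy=1.6)
w=max(a.shape[1],b.shape[1]); cv2.imwrite('pics/o2.png',np.r_[b if b.shape[1]==w else cv2.copyMakeBorder(b,0,0,0,w-b.shape[1],0),a][:600])
E
python3 d.py .545,.275,.24
```

```text
{'control_vial': [(0.79, [171, 270, 191, 289]), (0.29, [178, 288, 197, 312])], 'wide_bottle': [(0.64, [437, 140, 470, 197])]}
top [array([436., 215.]), array([435., 194.]), array([433., 174.])]
scene [array([171., 252.]), array([178., 272.]), array([186., 294.])]
t 33.95 pos [ 0.5426 -0.1969  0.2485] closing deg 100.3 tilt [ 1.e-04 -2.e-04 -1.e+00] w 0.0911 f 0.0 q [-0.39  0.15  1.96 -0.    1.03 -2.14]
.545,.275,.24 -> [-0.0867  0.4639  0.0084] m
```

View pics/o2.png

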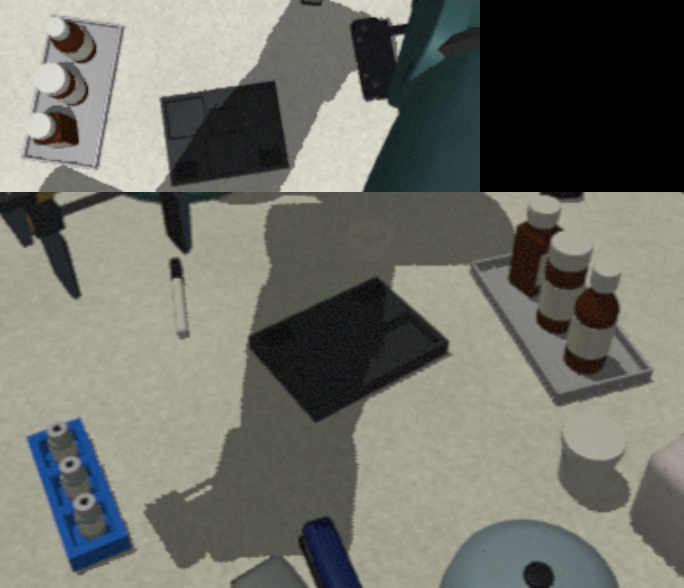

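Request:
{"op": "send_rows", "data": {
  "series": [
    {"xyz": [-0.004, 0.02, 0.0], "roll": 0},
    {"xyz": [-0.013, 0.07, 0.0], "roll": 0},
    {"xyz": [-0.023, 0.125, 0.0], "roll": 0},
    {"xyz": [-0.034, 0.18, 0.0], "roll": 0},
    {"xyz": [-0.044, 0.235, 0], "roll": 0},
    {"xyz": [-0.054, 0.29, 0], "roll": 0},
    {"xyz": [-0.065, 0.345, 0], "roll": 0},
    {"xyz": [-0.075, 0.4, 0], "roll": 0}
  ]
}}

```text
time_s: 34.95
ee_pos: [0.5453, 0.2116, 0.2483]
eef_rot: [-0.279, 3.129, 0.0]
ft_force: [1.2, 0.4, 0.7]
grip_width: 0.0911
gripper_force: 0.0
```

Request:
{"op": "send_rows", "data": {
  "series": [
    {"xyz": [-0.008, 0.045, 0.0], "roll": 0},
    {"xyz": [-0.011, 0.063, 0.0], "roll": 0},
    {"xyz": [-0.011, 0.063, 0.0], "roll": 0},
    {"xyz": [-0.011, 0.063, 0.0], "roll": 0},
    {"xyz": [-0.011, 0.063, 0.0], "roll": 0},
    {"xyz": [-0.011, 0.063, 0.0], "roll": 0}
  ]
}}

```text
time_s: 35.7
ee_pos: [0.5453, 0.2728, 0.2484]
eef_rot: [-0.279, 3.129, 0.0]
ft_force: [-0.6, 0.0, 0.0]
grip_width: 0.0908
gripper_force: 0.0
```

```bash
python3 d.py .545,.2745,.0965; python3 w.py wide_bottle .004 .545,.2749,0;python3 w.py square_bottle .004 .477,.283,.18
```

```text
t 35.7 pos [0.5453 0.2728 0.2484] closing deg 100.17 tilt [ 1.e-04  0.e+00 -1.e+00] w 0.0908 f 0.0 q [ 0.43  0.2   1.9  -0.    1.04 -1.32]
.545,.2745,.0965 -> [0.     0.0017 0.1519] m
wrist wide_bottle 0.79 [302.7, 159.0, 350.1, 214.9] [0.5442 0.2737 0.    ] 0.046
26
wrist square_bottle 0.65 [323.8, 101.3, 371.5, 144.8] [0.4778 0.2828 0.197 ] 0.068
27
```

Request:
{"op": "send_rows", "data": {
  "series": [
    {"xyz": [0, 0.0015, 0.03], "roll": 0},
    {"xyz": [0, 0.0015, 0.08], "roll": 0},
    {"xyz": [0, 0.0015, 0.12], "roll": 0},
    {"xyz": [0, 0.0015, 0.142], "roll": 0},
    {"xyz": [0, 0.0015, 0.151], "roll": 0},
    {"xyz": [0, 0.0015, 0.151], "roll": 0},
    {"xyz": [0, 0.0015, 0.151], "roll": 0}
  ]
}}

```text
time_s: 36.78
ee_pos: [0.5455, 0.2753, 0.0984]
eef_rot: [-0.28, 3.128, 0.001]
ft_force: [0.2, -0.2, 0.8]
grip_width: 0.0912
gripper_force: 0.0
```

Request:
{"op": "send_rows", "data": {
  "series": [
    {"xyz": [0, 0, 0], "roll": 0},
    {"xyz": [0, 0, 0], "roll": 0},
    {"xyz": [0, 0, 0], "roll": 0},
    {"xyz": [0, 0, 0], "roll": 0},
    {"xyz": [0, 0, 0], "roll": 0},
    {"xyz": [0, 0, 0], "roll": 0},
    {"xyz": [0, 0, 0], "roll": 0}
  ],
  "claw": 0,
  "grip_force": 25
}}

```text
time_s: 37.65
ee_pos: [0.5449, 0.2749, 0.0972]
eef_rot: [0.28, -3.129, 0.0]
ft_force: [0.2, -0.5, 0.1]
grip_width: 0.0433
gripper_force: 25.0
```

Request:
{"op": "send_rows", "data": {
  "series": [
    {"xyz": [0, 0, -0.01], "roll": 0},
    {"xyz": [0, 0, -0.03], "roll": 0},
    {"xyz": [0, 0, -0.06], "roll": 0},
    {"xyz": [0, 0, -0.08], "roll": 0},
    {"xyz": [0, 0, -0.08], "roll": 0},
    {"xyz": [0, 0, -0.08], "roll": 0}
  ]
}}

```text
time_s: 38.4
ee_pos: [0.5445, 0.2748, 0.1766]
eef_rot: [0.28, -3.128, 0.0]
ft_force: [-0.4, -0.9, -3.3]
grip_width: 0.0436
gripper_force: 25.0
```

```bash
python3 d.py .5264,-.0105,.18
```

```text
t 38.4 pos [0.5445 0.2748 0.1766] closing deg 100.23 tilt [-7.e-04 -4.e-04 -1.e+00] w 0.0436 f 24.994732439517975 q [ 0.43  0.29  1.94 -0.    0.92 -1.32]
.5264,-.0105,.18 -> [ 0.0685 -0.2775 -0.0033] m
```

Request:
{"op": "send_rows", "data": {
  "series": [
    {"xyz": [0.005, -0.02, 0], "roll": 0},
    {"xyz": [0.016, -0.065, 0], "roll": 0},
    {"xyz": [0.028, -0.115, 0], "roll": 0},
    {"xyz": [0.041, -0.165, 0], "roll": 0},
    {"xyz": [0.053, -0.215, 0], "roll": 0},
    {"xyz": [0.063, -0.255, 0], "roll": 0},
    {"xyz": [0.0685, -0.278, 0], "roll": 0},
    {"xyz": [0.0685, -0.278, 0], "roll": 0}
  ]
}}

```text
time_s: 39.4
ee_pos: [0.5259, -0.0126, 0.1765]
eef_rot: [0.276, -3.128, -0.0]
ft_force: [-0.1, 0.6, -2.2]
grip_width: 0.0437
gripper_force: 25.0
```

Request:
{"op": "send_rows", "data": {
  "series": [
    {"xyz": [0, 0, 0], "roll": 0},
    {"xyz": [0, 0, 0.02], "roll": 0},
    {"xyz": [0, 0, 0.045], "roll": 0},
    {"xyz": [0, 0, 0.06], "roll": 0},
    {"xyz": [0, 0, 0.07], "roll": 0},
    {"xyz": [0, 0, 0.077], "roll": 0},
    {"xyz": [0, 0, 0.077], "roll": 0},
    {"xyz": [0, 0, 0.077], "roll": 0}
  ]
}}

```text
time_s: 40.4
ee_pos: [0.5272, -0.0108, 0.1007]
eef_rot: [-0.28, 3.128, -0.0]
ft_force: [-0.0, 0.0, -1.0]
grip_width: 0.0433
gripper_force: 25.0
```

Request:
{"op": "send_rows", "data": {
  "series": [
    {"xyz": [0, 0, 0.001], "roll": 0},
    {"xyz": [0, 0, 0.002], "roll": 0},
    {"xyz": [0, 0, 0.002], "roll": 0}
  ]
}}

```text
time_s: 40.78
ee_pos: [0.5269, -0.0108, 0.0983]
eef_rot: [-0.28, 3.129, 0.0]
ft_force: [-0.8, -0.2, -2.6]
grip_width: 0.0436
gripper_force: 25.0
```

Request:
{"op": "send_rows", "data": {
  "series": [
    {"xyz": [0, 0, 0.001], "roll": 0},
    {"xyz": [0, 0, 0.001], "roll": 0}
  ]
}}

```text
time_s: 41.02
ee_pos: [0.5276, -0.0108, 0.0981]
eef_rot: [-0.28, 3.128, -0.0]
ft_force: [-2.1, -0.7, 11.7]
grip_width: 0.0434
gripper_force: 25.0
```

Request:
{"op": "send_rows", "data": {
  "series": [
    {"xyz": [0, 0, 0], "roll": 0},
    {"xyz": [0, 0, 0], "roll": 0},
    {"xyz": [0, 0, 0], "roll": 0},
    {"xyz": [0, 0, 0], "roll": 0},
    {"xyz": [0, 0, 0], "roll": 0},
    {"xyz": [0, 0, 0], "roll": 0}
  ],
  "claw": 1
}}

```text
time_s: 41.78
ee_pos: [0.5268, -0.0108, 0.0972]
eef_rot: [0.28, -3.129, 0.0]
ft_force: [-0.5, -0.5, -0.2]
grip_width: 0.0913
gripper_force: 0.0
```

```bash
python3 d.py .5269,-.0108,.24 .4773,.2826,.24
```

```text
t 41.77 pos [ 0.5268 -0.0108  0.0972] closing deg 100.23 tilt [-1.e-04 -0.e+00 -1.e+00] w 0.0913 f 0.0 q [-0.06  0.29  2.13 -0.    0.72 -1.81]
.5269,-.0108,.24 -> [-0.000e+00 -1.000e-04 -1.428e-01] m
.4773,.2826,.24 -> [-0.0033  0.2975 -0.    ] m
```

Request:
{"op": "send_rows", "data": {
  "series": [
    {"xyz": [0, 0, -0.02], "roll": 0},
    {"xyz": [0, 0, -0.06], "roll": 0},
    {"xyz": [0, 0, -0.11], "roll": 0},
    {"xyz": [0, 0.015, -0.143], "roll": 0},
    {"xyz": [0, 0.06, -0.143], "roll": 0},
    {"xyz": [-0.001, 0.11, -0.143], "roll": 0},
    {"xyz": [-0.002, 0.16, -0.143], "roll": 0},
    {"xyz": [-0.003, 0.21, -0.143], "roll": 0}
  ]
}}

```text
time_s: 42.78
ee_pos: [0.4921, 0.198, 0.2404]
eef_rot: [-0.28, 3.129, 0.0]
ft_force: [1.8, -0.5, -0.8]
grip_width: 0.0911
gripper_force: 0.0
```

Request:
{"op": "send_rows", "data": {
  "series": [
    {"xyz": [0, 0.045, 0], "roll": 0},
    {"xyz": [0, 0.077, 0], "roll": 0},
    {"xyz": [0, 0.087, 0], "roll": 0},
    {"xyz": [0, 0.087, 0], "roll": 0},
    {"xyz": [0, 0.087, 0], "roll": 0},
    {"xyz": [0, 0.087, 0], "roll": 0}
  ]
}}

```text
time_s: 43.52
ee_pos: [0.4773, 0.2812, 0.2403]
eef_rot: [-0.278, 3.129, -0.0]
ft_force: [0.3, 0.4, 0.1]
grip_width: 0.0909
gripper_force: 0.0
```

```bash
python3 d.py .4773,.2826,.101; python3 w.py square_bottle .004 .477,.283,.18;python3 w.py wide_bottle .005 .526,-.011,0 top scene
```

```text
t 43.52 pos [0.4773 0.2812 0.2403] closing deg 100.17 tilt [ 0. -0. -1.] w 0.0909 f 0.0 q [ 0.49  0.12  2.01 -0.    1.01 -1.26]
.4773,.2826,.101 -> [-0.0002  0.0014  0.1393] m
wrist square_bottle 0.97 [303.0, 157.7, 350.0, 216.9] [0.4776 0.283  0.1536] 0.058
28
top wide_bottle 0.6 [309.4, 191.0, 332.2, 217.5] [ 0.5263 -0.0106  0.    ] 0.109
scene wide_bottle 0.68 [306.0, 175.1, 329.7, 237.2] [ 0.526  -0.0098  0.    ] 0.05
```

Request:
{"op": "send_rows", "data": {
  "series": [
    {"xyz": [0, 0.0015, 0.03], "roll": 0},
    {"xyz": [0, 0.0015, 0.07], "roll": 0},
    {"xyz": [0, 0.0015, 0.11], "roll": 0},
    {"xyz": [0, 0.0015, 0.13], "roll": 0},
    {"xyz": [0, 0.0015, 0.139], "roll": 0},
    {"xyz": [0, 0.0015, 0.139], "roll": 0},
    {"xyz": [0, 0.0015, 0.139], "roll": 0}
  ]
}}

```text
time_s: 44.7
ee_pos: [0.4774, 0.2838, 0.1022]
eef_rot: [-0.28, 3.128, 0.001]
ft_force: [0.2, -0.1, -0.6]
grip_width: 0.0912
gripper_force: 0.0
```

Request:
{"op": "send_rows", "data": {
  "series": [
    {"xyz": [0, 0, 0], "roll": 0},
    {"xyz": [0, 0, 0], "roll": 0},
    {"xyz": [0, 0, 0], "roll": 0},
    {"xyz": [0, 0, 0], "roll": 0},
    {"xyz": [0, 0, 0], "roll": 0},
    {"xyz": [0, 0, 0], "roll": 0},
    {"xyz": [0, 0, 0], "roll": 0},
    {"xyz": [0, 0, 0], "roll": 0}
  ],
  "claw": 0
}}

```text
time_s: 45.7
ee_pos: [0.4768, 0.2835, 0.1012]
eef_rot: [0.28, -3.129, 0.0]
ft_force: [0.2, -0.1, 0.2]
grip_width: 0.0356
gripper_force: 25.0
```

Request:
{"op": "send_rows", "data": {
  "series": [
    {"xyz": [0, 0, -0.01], "roll": 0},
    {"xyz": [0, 0, -0.03], "roll": 0},
    {"xyz": [0, 0, -0.06], "roll": 0},
    {"xyz": [0, 0, -0.08], "roll": 0},
    {"xyz": [0, 0, -0.08], "roll": 0},
    {"xyz": [0, 0, -0.08], "roll": 0}
  ]
}}

```text
time_s: 46.45
ee_pos: [0.4764, 0.2833, 0.1806]
eef_rot: [0.28, -3.128, 0.0]
ft_force: [0.6, 0.5, -1.5]
grip_width: 0.0351
gripper_force: 25.0
```

```bash
python3 d.py .4527,.0298,.18
```

```text
t 46.45 pos [0.4764 0.2833 0.1806] closing deg 100.23 tilt [-7.e-04 -3.e-04 -1.e+00] w 0.0351 f 24.999766051769257 q [ 0.49  0.2   2.05  0.    0.9  -1.25]
.4527,.0298,.18 -> [ 0.0683 -0.2453  0.0007] m
```

Request:
{"op": "send_rows", "data": {
  "series": [
    {"xyz": [0.005, -0.02, 0], "roll": 0},
    {"xyz": [0.017, -0.06, 0], "roll": 0},
    {"xyz": [0.03, -0.105, 0], "roll": 0},
    {"xyz": [0.042, -0.15, 0], "roll": 0},
    {"xyz": [0.055, -0.195, 0], "roll": 0},
    {"xyz": [0.065, -0.23, 0], "roll": 0},
    {"xyz": [0.0685, -0.2455, 0], "roll": 0},
    {"xyz": [0.0685, -0.2455, 0], "roll": 0}
  ]
}}

```text
time_s: 47.45
ee_pos: [0.4526, 0.029, 0.1809]
eef_rot: [0.277, -3.129, -0.0]
ft_force: [0.0, -0.3, -1.3]
grip_width: 0.0357
gripper_force: 25.0
```

Request:
{"op": "send_rows", "data": {
  "series": [
    {"xyz": [0, 0, 0], "roll": 0},
    {"xyz": [0, 0, 0.02], "roll": 0},
    {"xyz": [0, 0, 0.045], "roll": 0},
    {"xyz": [0, 0, 0.06], "roll": 0},
    {"xyz": [0, 0, 0.07], "roll": 0},
    {"xyz": [0, 0, 0.079], "roll": 0},
    {"xyz": [0, 0, 0.079], "roll": 0},
    {"xyz": [0, 0, 0.079], "roll": 0}
  ]
}}

```text
time_s: 48.45
ee_pos: [0.4532, 0.0298, 0.1024]
eef_rot: [-0.28, 3.129, -0.0]
ft_force: [0.4, 0.0, -2.8]
grip_width: 0.0352
gripper_force: 25.0
```

Request:
{"op": "send_rows", "data": {
  "series": [
    {"xyz": [0, 0, 0.001], "roll": 0},
    {"xyz": [0, 0, 0.001], "roll": 0}
  ]
}}

```text
time_s: 48.7
ee_pos: [0.4532, 0.0297, 0.1015]
eef_rot: [-0.28, 3.129, -0.0]
ft_force: [-0.9, -0.1, 2.5]
grip_width: 0.0354
gripper_force: 25.0
```

Request:
{"op": "send_rows", "data": {
  "series": [
    {"xyz": [0, 0, 0], "roll": 0},
    {"xyz": [0, 0, 0], "roll": 0},
    {"xyz": [0, 0, 0], "roll": 0},
    {"xyz": [0, 0, 0], "roll": 0},
    {"xyz": [0, 0, 0], "roll": 0},
    {"xyz": [0, 0, 0], "roll": 0}
  ],
  "claw": 1
}}

```text
time_s: 49.45
ee_pos: [0.453, 0.0297, 0.1012]
eef_rot: [0.28, -3.129, -0.0]
ft_force: [1.0, 0.3, -0.4]
grip_width: 0.0907
gripper_force: 0.0
```

```bash
python3 d.py .4527,.0298,.25 .6121,.2674,.25
```

```text
t 49.45 pos [0.453  0.0297 0.1012] closing deg 100.23 tilt [-0.  0. -1.] w 0.0907 f 0.0 q [ 0.01  0.18  2.27  0.    0.7  -1.74]
.4527,.0298,.25 -> [ 3.000e-04  1.000e-04 -1.488e-01] m
.6121,.2674,.25 -> [-0.1991  0.2055 -0.    ] m
```

Request:
{"op": "send_rows", "data": {
  "series": [
    {"xyz": [0, 0, -0.02], "roll": 0},
    {"xyz": [0, 0, -0.06], "roll": 0},
    {"xyz": [0, 0, -0.11], "roll": 0},
    {"xyz": [-0.01, 0.01, -0.149], "roll": 0},
    {"xyz": [-0.045, 0.045, -0.149], "roll": 0},
    {"xyz": [-0.085, 0.087, -0.149], "roll": 0},
    {"xyz": [-0.125, 0.128, -0.149], "roll": 0},
    {"xyz": [-0.163, 0.168, -0.149], "roll": 0}
  ]
}}

```text
time_s: 50.45
ee_pos: [0.5844, 0.2258, 0.2501]
eef_rot: [-0.281, 3.129, -0.0]
ft_force: [0.0, -1.2, 0.6]
grip_width: 0.0914
gripper_force: 0.0
```

Request:
{"op": "send_rows", "data": {
  "series": [
    {"xyz": [-0.025, 0.027, 0], "roll": 0},
    {"xyz": [-0.036, 0.0375, 0], "roll": 0},
    {"xyz": [-0.036, 0.0375, 0], "roll": 0},
    {"xyz": [-0.036, 0.0375, 0], "roll": 0},
    {"xyz": [-0.036, 0.0375, 0], "roll": 0},
    {"xyz": [-0.036, 0.0375, 0], "roll": 0}
  ]
}}

```text
time_s: 51.2
ee_pos: [0.6121, 0.2668, 0.2504]
eef_rot: [-0.279, 3.129, 0.0]
ft_force: [0.5, -0.4, -0.4]
grip_width: 0.0914
gripper_force: 0.0
```

```bash
python3 d.py .6121,.2674,.1115; python3 w.py tall_bottle .004 .612,.267,.18;python3 w.py square_bottle .005 .4535,.03,.18 top scene
```

```text
t 51.2 pos [0.6121 0.2668 0.2504] closing deg 100.2 tilt [ 1.e-04  0.e+00 -1.e+00] w 0.0914 f 0.0 q [ 0.38  0.29  1.78 -0.    1.07 -1.37]
.6121,.2674,.1115 -> [-1.000e-04  6.000e-04  1.389e-01] m
wrist tall_bottle 0.82 [301.1, 158.1, 345.5, 213.3] [0.6117 0.2659 0.18  ] 0.045
31
top square_bottle 0.92 [288.4, 223.0, 312.8, 243.2] [0.4544 0.0307 0.18  ] 0.084
scene square_bottle 0.58 [311.5, 145.0, 338.4, 200.6] [0.4511 0.0328 0.18  ] 0.914
```

Request:
{"op": "send_rows", "data": {
  "series": [
    {"xyz": [0, 0, 0.03], "roll": 0},
    {"xyz": [0, 0, 0.07], "roll": 0},
    {"xyz": [0, 0, 0.11], "roll": 0},
    {"xyz": [0, 0, 0.13], "roll": 0},
    {"xyz": [0, 0, 0.139], "roll": 0},
    {"xyz": [0, 0, 0.139], "roll": 0},
    {"xyz": [0, 0, 0.139], "roll": 0}
  ]
}}

```text
time_s: 52.38
ee_pos: [0.6131, 0.2677, 0.1126]
eef_rot: [-0.28, 3.127, 0.001]
ft_force: [-0.8, 0.6, 0.3]
grip_width: 0.0914
gripper_force: 0.0
```

Request:
{"op": "send_rows", "data": {
  "series": [
    {"xyz": [0, 0, 0], "roll": 0},
    {"xyz": [0, 0, 0], "roll": 0},
    {"xyz": [0, 0, 0], "roll": 0},
    {"xyz": [0, 0, 0], "roll": 0},
    {"xyz": [0, 0, 0], "roll": 0},
    {"xyz": [0, 0, 0], "roll": 0},
    {"xyz": [0, 0, 0], "roll": 0},
    {"xyz": [0, 0, 0], "roll": 0}
  ],
  "claw": 0
}}

```text
time_s: 53.38
ee_pos: [0.6123, 0.2673, 0.1112]
eef_rot: [0.28, -3.129, 0.0]
ft_force: [-0.1, -0.7, -0.5]
grip_width: 0.0275
gripper_force: 25.0
```

Request:
{"op": "send_rows", "data": {
  "series": [
    {"xyz": [0, 0, 0], "roll": 0},
    {"xyz": [0, 0, -0.01], "roll": 0},
    {"xyz": [0, 0, -0.03], "roll": 0},
    {"xyz": [0, 0, -0.06], "roll": 0},
    {"xyz": [0, 0, -0.08], "roll": 0},
    {"xyz": [0, 0, -0.08], "roll": 0},
    {"xyz": [0, 0, -0.08], "roll": 0}
  ]
}}

```text
time_s: 54.25
ee_pos: [0.6118, 0.2672, 0.1905]
eef_rot: [0.28, -3.128, 0.0]
ft_force: [0.7, -0.2, -2.7]
grip_width: 0.0275
gripper_force: 25.0
```

```bash
python3 d.py .5066,.0968,.19
```

```text
t 54.25 pos [0.6118 0.2672 0.1905] closing deg 100.23 tilt [-9.e-04 -3.e-04 -1.e+00] w 0.0275 f 24.99971866607666 q [ 0.38  0.36  1.81  0.    0.97 -1.37]
.5066,.0968,.19 -> [ 0.1338 -0.149   0.0007] m
```

Request:
{"op": "send_rows", "data": {
  "series": [
    {"xyz": [0.013, -0.015, 0], "roll": 0},
    {"xyz": [0.036, -0.04, 0], "roll": 0},
    {"xyz": [0.063, -0.07, 0], "roll": 0},
    {"xyz": [0.09, -0.1, 0], "roll": 0},
    {"xyz": [0.115, -0.128, 0], "roll": 0},
    {"xyz": [0.13, -0.144, 0], "roll": 0},
    {"xyz": [0.134, -0.149, 0], "roll": 0},
    {"xyz": [0.134, -0.149, 0], "roll": 0}
  ]
}}

```text
time_s: 55.25
ee_pos: [0.5073, 0.097, 0.1913]
eef_rot: [-0.28, 3.129, 0.0]
ft_force: [-0.6, -0.2, -2.2]
grip_width: 0.0275
gripper_force: 25.0
```

Request:
{"op": "send_rows", "data": {
  "series": [
    {"xyz": [0, 0, 0], "roll": 0},
    {"xyz": [0, 0, 0.02], "roll": 0},
    {"xyz": [0, 0, 0.045], "roll": 0},
    {"xyz": [0, 0, 0.06], "roll": 0},
    {"xyz": [0, 0, 0.07], "roll": 0},
    {"xyz": [0, 0, 0.079], "roll": 0},
    {"xyz": [0, 0, 0.079], "roll": 0},
    {"xyz": [0, 0, 0.079], "roll": 0}
  ]
}}

```text
time_s: 56.25
ee_pos: [0.5071, 0.097, 0.1125]
eef_rot: [-0.28, 3.129, 0.0]
ft_force: [0.3, 0.3, -2.7]
grip_width: 0.0271
gripper_force: 25.0
```

Request:
{"op": "send_rows", "data": {
  "series": [
    {"xyz": [0, 0, 0.001], "roll": 0},
    {"xyz": [0, 0, 0.001], "roll": 0}
  ]
}}

```text
time_s: 56.5
ee_pos: [0.5072, 0.0969, 0.1115]
eef_rot: [-0.28, 3.129, 0.0]
ft_force: [-0.8, -0.2, 1.5]
grip_width: 0.0274
gripper_force: 25.0
```

Request:
{"op": "send_rows", "data": {
  "series": [
    {"xyz": [0, 0, 0], "roll": 0},
    {"xyz": [0, 0, 0], "roll": 0},
    {"xyz": [0, 0, 0], "roll": 0},
    {"xyz": [0, 0, 0], "roll": 0},
    {"xyz": [0, 0, 0], "roll": 0},
    {"xyz": [0, 0, 0], "roll": 0}
  ],
  "claw": 1
}}

```text
time_s: 57.25
ee_pos: [0.5069, 0.0969, 0.1112]
eef_rot: [0.28, -3.129, 0.0]
ft_force: [-0.2, -0.7, 0.7]
grip_width: 0.0845
gripper_force: 0.0
```

Request:
{"op": "send_rows", "data": {
  "series": [
    {"xyz": [0, 0, -0.02], "roll": 0},
    {"xyz": [0, 0, -0.06], "roll": 0},
    {"xyz": [0, 0, -0.11], "roll": 0},
    {"xyz": [0, 0.01, -0.14], "roll": 0},
    {"xyz": [0, 0.05, -0.15], "roll": 0},
    {"xyz": [0, 0.1, -0.15], "roll": 0},
    {"xyz": [0, 0.15, -0.15], "roll": 0},
    {"xyz": [0, 0.2, -0.15], "roll": 0}
  ]
}}

```text
time_s: 58.25
ee_pos: [0.4709, 0.2953, 0.2614]
eef_rot: [-0.28, 3.129, 0.0]
ft_force: [0.5, -0.6, 1.1]
grip_width: 0.0907
gripper_force: 0.0
```

Request:
{"op": "send_rows", "data": {
  "series": [
    {"xyz": [0, 0.05, 0], "roll": 0},
    {"xyz": [0, 0.1, 0], "roll": 0},
    {"xyz": [0, 0.15, 0], "roll": 0},
    {"xyz": [0, 0.15, 0], "roll": 0},
    {"xyz": [0, 0.15, 0], "roll": 0}
  ]
}}

```text
time_s: 58.88
ee_pos: [0.4446, 0.441, 0.2609]
eef_rot: [0.281, -3.129, 0.001]
ft_force: [-0.2, -1.0, 0.2]
grip_width: 0.0911
gripper_force: 0.0
```

```bash
python3 d.py; python3 - <<'E'
from h import *
Z={'tall_bottle':(.5065,.097,.178),'square_bottle':(.4535,.03,.178),'wide_bottle':(.5262,-.0105,.178)}
P={n:snapshot(n) for n in('top','scene')}
for n,p in P.items():
    for t,x in Z.items():
        r=regions_of(p,t)
        if r: print(n,t,[v if not np.ndim(v) else v.round(4) for v in fit(t,[(p,r[0]['mask'],np.zeros((400,640),bool))],x,.005,False)])
a=cv2.resize(P['scene']['pixels'][120:340,140:520,::-1],None,fx=1.8,fy=1.8); b=cv2.resize(P['top']['pixels'][140:260,160:460,::-1],None,fx=1.6,fy=1.6)
cv2.imwrite('pics/o3.png',np.r_[cv2.copyMakeBorder(b,0,0,0,a.shape[1]-b.shape[1],0),a][:600])
E
```

```text
t 58.88 pos [0.4446 0.441  0.2609] closing deg 100.26 tilt [-4.e-04 -6.e-04 -1.e+00] w 0.0911 f 0.0 q [ 0.74  0.21  1.86 -0.    1.07 -1.01]
top tall_bottle [array([0.5085, 0.0975, 0.178 ]), np.float64(0.04796668070569516)]
top square_bottle [array([0.4545, 0.0314, 0.178 ]), np.float64(0.08302492352439697)]
top wide_bottle [array([ 0.5265, -0.0105,  0.178 ]), np.float64(0.04668869795109055)]
scene tall_bottle [array([0.506 , 0.0985, 0.178 ]), np.float64(0.049717671878878135)]
scene square_bottle [array([0.4488, 0.035 , 0.178 ]), np.float64(0.8805519620526087)]
scene wide_bottle [array([ 0.5262, -0.0096,  0.178 ]), np.float64(0.05799840298110194)]
```

View pics/o3.png

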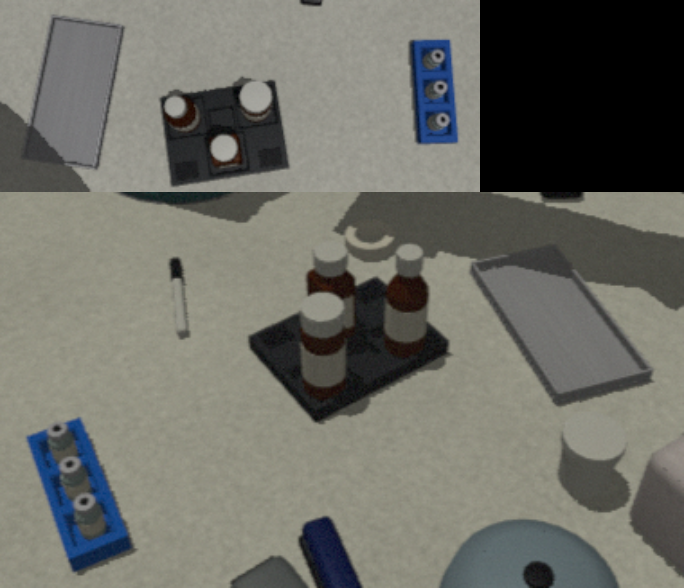

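All three bottles stand upright in their own pockets (in the top crop, the caps are at about (176,106), (223,148) and (256,99)). The three vials sit in the rack, and the arm is clear of everything.

```bash
python3 -c "from station import *; print(close_job())"
```

```text
the job is handed in; nothing more can be done
None
```

Job handed in: in the last pictures the control vial stood in the rack's middle well, all three bottles were upright in their original pockets within about 2 mm of their starts, and the two rack vials were still in their wells; the judging result was not shown.

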